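# Clamp a flat bar in the strip bender

## Task

Get the bench bender ready for the next bend: slide the flat bar along its slot until its front end sits fully home against the end stop, without ramming it, then tighten the inner black clamp knob on top clockwise until the bar is held firmly but not so hard that the soft bar is dented. The wide ring under the knob is the bend-angle setting: do not turn it, and let the other tools lie where they are.

Things in the scene. Friction and masses are not known exactly. Their poses are not given: they have to be found in the camera images.
- bender: bench strip bender, grey steel, fixed to the table; base plate 145 x 220 x 12 mm (y -0.105 to 0.115). Origin on the table under the vertical spindle that carries ring and knob; z up, y along the slot toward the end stop, x away from the slot. A short forming arm (up to 69 mm high) points from the spindle over the slot toward -x, +y, out to 0.163 from the axis
- slot_mid (a point): middle of the slot beside the clamp shoe, 12 mm above the table (bender's axes). The slot runs along y, 7.5 mm wide, between a fixed steel fence (on its -x side, 46 mm high) and the movable clamp shoe (on its +x side)
- knob_axis (a point): the inner knob: round, black, rubber-covered, fluted, 44 mm across, 77 to 101 mm above the table (straight side 77 to 97 mm, then domed). This point is on its axis, 87 mm above the table, with the bender's axes (it does not turn with the knob). Tightens clockwise seen from above; starts backed off by an unknown amount and needs 0.8 to 1.9 rad in all, in one grasp or several
- knob_top (a point): top centre of the knob. Feel: the first 0.3 rad or more run free at about 0.06 N m; then a cam presses the clamp shoe on the bar and the torque climbs by 1.6 to 2 N m per rad. 0.7 N m holds the bar well; below 0.5 N m it may be loose, above 0.9 N m it may be dented. The cam locks itself; only the knob's cushioned hub springs back (0.1 rad) when let go. No up-down play
- ring_lug (a point): tab on the rim of the outer ring (the bend-angle stop). The ring is an aluminium disc, 82 mm across, coaxial with the knob and directly under it, 62 to 74 mm above the table (3 mm below the knob's straight side). The tab reaches 55 mm from the axis; this point is 50 mm from it, 68 mm above the table. The ring turns at the lightest touch (0.02 N m) and must stay as set
- stop_face (a point): middle of the face of the fixed end stop that the bar's front end must touch, 32 mm above the table; the stop faces along the bender's -y
- bar: plain aluminium flat bar, 5 mm thick, 260 mm long, 40 mm high, 0.14 kg, loose, standing on edge in the slot (its underside 12 mm above the table); origin under its middle, y along its length toward the end stop, x through its thickness
- bar_rear (a point): centre of the bar's rear end face (5 x 40 mm, spanning 12 to 52 mm above the table), which overhangs the base plate; push here along the bender's +y. The bar slides with about 1 to 2 N.
- bar_front (a point): centre of the bar's front end face, which must come against the end stop; the bar starts 20 to 50 mm short
- clamp_shoe: steel clamp shoe, pad 44 x 30 mm, that the knob presses on the bar; origin at the bender's origin when open
- try_square: engineer's square, dark stock and steel blade, 80 x 107 mm, lying to the right; leave alone
- tape_measure: yellow and black tape measure, 43 x 73 x 62 mm, standing to the left; leave alone
- pliers: long-nose pliers with orange handles, 169 mm, lying behind the bender; leave alone
- marker: black marker pen, 135 mm long, lying to the right; leave alone
- end_stop: the fixed steel end stop block at the +y end of the slot, 34 x 13 x 42 mm; origin at the bender's origin. It marks the bar if it is rammed: keep the push on it under 15 N or so

How it is judged:
On the way, in this order (a step that is already met when the one before it is completed fails the run):
1. the bar's front end is against the end stop (y of bar_front in the frame of stop_face above -0.002 m), for 0.2 s.
2. the clamp shoe holds the bar with over 25 N, the bar still home (contact force between clamp_shoe and bar above 25 N and y of bar_front in the frame of stop_face above -0.002 m), for 0.2 s.
At the end, for the whole second after the job is handed in: the bar's front end is within 2 mm of the end stop, the bar stands upright (within 3 degrees) and still, the clamp shoe presses on it with 25 to 55 N, and the ring's tab is within 3 mm of where it was (all of step 2 and contact force between clamp_shoe and bar below 55 N and angle between bar's own z axis and vertical below 0.05 rad and distance of ring_lug from where it was at the start of the episode below 0.003 m and linear speed of bar below 0.01 m/s); the robot touches nothing.
It fails at once if the clamp is over-tightened and dents the bar (shoe on bar over 55 N) (contact force between clamp_shoe and bar above 55 N).
It fails at once if the bar is rammed against the end stop (over 25 N) (contact force between end_stop and bar above 25 N).
It fails at once if the bend-angle ring is turned (its tab moved over 3 mm) (distance of ring_lug from where it was at the start of the episode above 0.003 m).
It fails at once if another tool is disturbed (moved over 15 mm) (distance of any of try_square, tape_measure, pliers, marker from where it was at the start of the episode above 0.015 m).
It also fails if it takes over 61 s, if anything falls off the work surface, if the arm or the gripper's body presses on something with over 40 N, if the wrist force passes 120 N, or if a joint passes its speed limit or range.

## Robot

A 6-joint arm with a two-finger parallel gripper is mounted at the origin on a cart in front of the work surface, level with it; the furniture and walls round the work are solid. World frame = base frame: x ahead of the robot, y to its left, z up, the work surface at z = 0. Lengths are in m, angles in rad, forces in N, time in s.
With the tool pointing down it reaches from about 0.35 to 0.975 m from the base axis. Payload 4.9 kg.
Tool frame: the origin (TCP) lies on the centre line of the jaws, within the pads' length; the fingertips stand 8 mm ahead of it and the grasp point (between the pads) lies 11 mm behind it; z points along the fingers, y is the direction in which the jaws open and shut (so a half turn about z gives the same grasp; the last joint's range is limited). The gripper opens to 85 mm and grips with 20 to 120 N. Pads are 22 mm wide; open, the fingers measure 114 mm over their backs; the gripper's body (76 mm by 85 mm) begins 54 mm behind the grasp point. The pads swing forward as they close: fully open they stand 13 mm farther back than shut.
Start: joints at [-1.362, 0.053, 1.613, -0, 1.476, -0.119], TCP at [0.201, -0.592, 0.218] pointing down, gripper open.
Joint ranges: [-3.01, 3.01], [-1.01, 2.22], [0.06, 2.58], [-1.02, 4.17], [0.09, 2.62], [-3.14, 3.14]. Speed limits (rad/s): [2.57, 2.57, 3.14, 3.14, 3.14, 3.14].

## Interface

Orientations are given as a unit quaternion [w, x, y, z].
In Python, from plant import manip gives the robot as it stands.
- The arm moves only by the tool step_arm, never from a script. Its argument "deltas" is a list of rows, each a list of 7 numbers: the shift along the tool's x, y, z in m, then the turn, a rotation vector about the tool's x, y, z in rad, then the gripper command: -1 is fully open, 1 is shut, values between are in proportion. In form: [[dx, dy, dz, ax, ay, az, hand], ...]. A call has 1 to 20 rows; each row is the pose to reach, as a shift and turn from the pose commanded when the call began, along the tool's axes at that moment; what a row does not reach only later rows make up. A row lasts 1/10 s, in which the tool goes at most 50 mm and 8.59 degrees, less where a joint would pass 70% of its speed; a pose out of reach is approached as far as the arm can. A call with a gripper value outside its range is refused whole. The fingers move at their own pace and stop on an object; the grip force is fixed at half the most. Time passes only in rows, so rows that repeat a pose let the fingers close. It gives the time, the measured TCP pose, the force and the opening at its end, in the units of the state.
- manip.state(): the state, without advancing time (a new reading comes with each control period).
- manip.grab_frame(name): name is "scene" or "top"; returns the picture (400x640x3 uint8, red, green, blue); there is no depth.
- manip.get_calibration(name): a dict with "fov_y" (degrees; the focal length in pixels is half the picture's height over the tangent of half this angle, whatever the lens; pixels are square), "cx", "cy" (the principal point, pixels), "R" (3x3) and "t" (3): a world point X has camera coordinates R X + t. Camera axes: x right, y down, z forward; pixel columns grow to the right and rows downward; lengths in m; the calibration is good to about 2 mm. A picture is of the moment at which its call begins. get_calibration takes no time and is no camera call.
- manip.job_done(): hands the job in, once; it reports no verdict.
The state is a dict: "time": time; "joint_pos": joint angles; "joint_vel": joint speeds; "joint_efforts": joint torques, N m; "tool_pos": TCP position; "tool_rot": TCP orientation; "contact_force": force on the tool from outside, world axes, zero at the start; "ft_torque": the same for the moment, N m; "gripper_width": opening from 0.0 (shut) to 1.0 (fully open).
Only numpy, scipy, OpenCV 4.12 (cv2) and the standard library are available. Lean on these libraries where they do the work, as an engineer would, in place of code of your own. Each camera call takes 0.05 s, during which the arm holds its last target.

## Working session

There is one attempt and no reset: what is moved stays moved. The work goes in short steps, Python scripts to look and compute and a tool call to move; the robot and the scene stay as the last step left them, time stands still between calls to the robot, and variables do not carry over. Pictures are saved under pics/ and viewed, and the job is handed in when it is done.

Besides the shell and the picture viewer there is one more tool, called after ">>>" by a JSON object that holds its "op" and its "data", one argument or row to a line. step_arm: Moves the arm, as the interface text tells. Its arguments: {"type":"object","properties":{"deltas":{"type":"array"}},"required":["deltas"]}

```bash
mkdir -p pics; ls; python3 - <<'E'
from plant import manip
import cv2
s=manip.state()
print({k:(v if not hasattr(v,'tolist') else v.tolist()) for k,v in s.items()})
for n in("scene","top"):
    im=manip.grab_frame(n); cv2.imwrite(f"pics/{n}0.png",im[:,:,::-1]); print(n,manip.get_calibration(n))
E
```

```text
pics
{'time': 0.0, 'joint_pos': [-1.3619844358533457, 0.05336112869219002, 1.6142905625511625, -2.5003121566365587e-05, 1.4759647478595357, -0.11898683098181147], 'joint_vel': [-0.001219990244568788, -0.0014832209572876438, 0.0011437095340391702, 0.00031464343662032223, 0.0003928387001347409, -0.0011100156791238232], 'joint_efforts': [0.00043730607103498187, -39.367815256118774, -37.01746344566345, -1.072995985396119e-05, 0.007121557428035885, -7.370815637841588e-06], 'tool_pos': [0.2010927168795757, -0.5910910437707858, 0.21706243225305288], 'tool_rot': [-0.001010313481208364, 0.9865978399755322, 0.16316763794991757, -5.786301541302195e-05], 'contact_force': [-0.18171010206370464, -0.41970163529476484, 0.9183386657026029], 'ft_torque': [0.024160301150803493, -0.015818407676747293, -0.018605751270057067], 'gripper_width': 0.9996683630429009}
scene {'fov_y': 50.37061003538703, 'cx': 321.68760828716876, 'cy': 195.9652935160043, 'R': array([[ 0.87073754, -0.49139401, -0.01865623],
       [-0.322759  , -0.54247445, -0.77559532],
       [ 0.37100237,  0.68136143, -0.63095471]]), 't': array([-0.52876888,  0.29071188,  0.96353682])}
top {'fov_y': 56.943661248293466, 'cx': 316.1594004003844, 'cy': 193.56537686347218, 'R': array([[-0.0276041 , -0.99951522,  0.01439909],
       [-0.99626824,  0.0263303 , -0.08219674],
       [ 0.08177776, -0.01661433, -0.9965121 ]]), 't': array([-0.00471547,  0.60806416,  1.17067898])}
```

View pics/scene0.png

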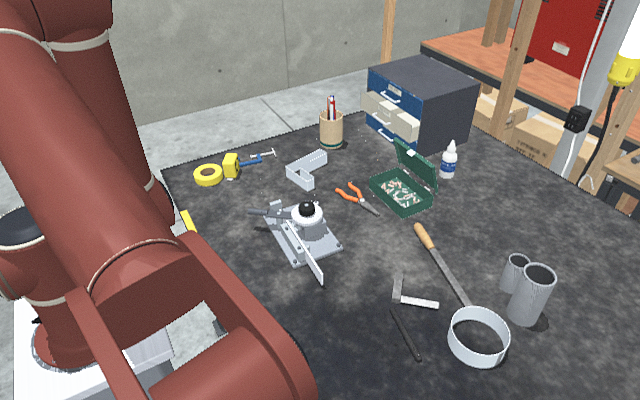

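View pics/top0.png

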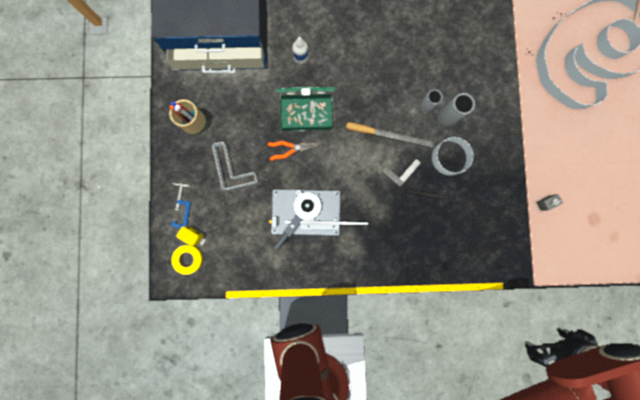

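The top view shows the bender at about (307, 207). The bar's rear end points right, toward world -y, at about (368, 224). I'll zoom in.

```bash
python3 - <<'E'
import cv2
t=cv2.imread('pics/top0.png')[175:260,255:385]; cv2.imwrite('pics/topz.png',cv2.resize(t,None,fx=6,fy=6,interpolation=cv2.INTER_CUBIC))
t=cv2.imread('pics/scene0.png')[190:295,240:360]; cv2.imwrite('pics/scz.png',cv2.resize(t,None,fx=5.5,fy=5.5,interpolation=cv2.INTER_CUBIC))
E
```

```text
(no output)
```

View pics/topz.png

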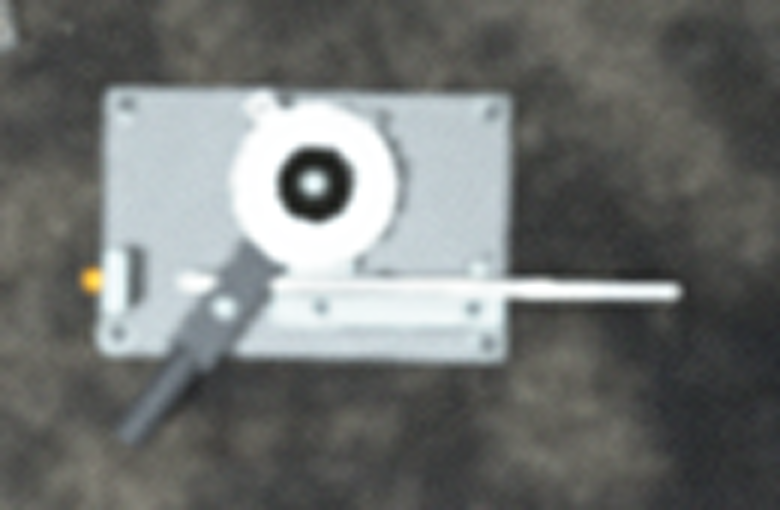

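View pics/scz.png

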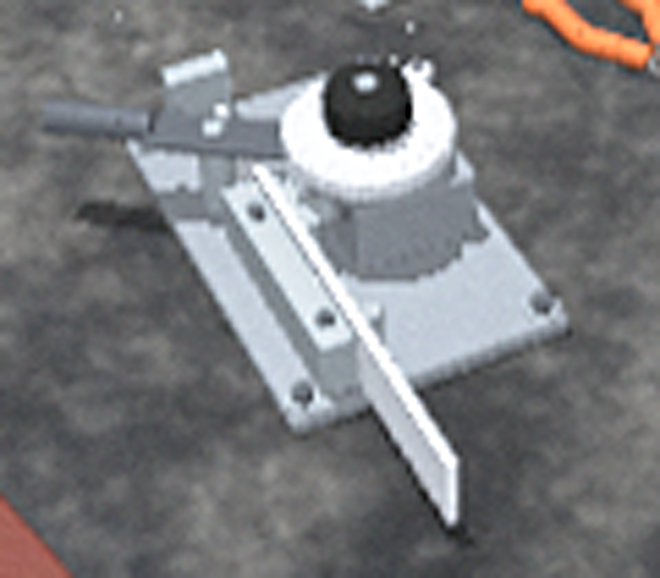

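```bash
cat > h.py <<'E'
import numpy as np
from plant import manip
def ray(n,u,v):
    c=manip.get_calibration(n); f=200/np.tan(np.radians(c['fov_y'])/2)
    d=c['R'].T@np.array([(u-c['cx'])/f,(v-c['cy'])/f,1]); o=-c['R'].T@c['t']; return o,d
def onz(n,u,v,z):
    o,d=ray(n,u,v); return o+d*(z-o[2])/d[2]
def proj(n,X):
    c=manip.get_calibration(n); f=200/np.tan(np.radians(c['fov_y'])/2)
    p=c['R']@np.asarray(X,float)+c['t']; return np.array([c['cx']+f*p[0]/p[2],c['cy']+f*p[1]/p[2]])
E
python3 - <<'E'
from h import *
import cv2
np.set_printoptions(precision=4,suppress=True)
Z=lambda U,V,k,ox,oy:((U+.5)/k-.5+ox,(V+.5)/k-.5+oy)
T=lambda U,V,z:onz('top',*Z(U,V,6,255,175),z)
S=lambda U,V,z:onz('scene',*Z(U,V,5.5,240,190),z)
im=cv2.imread('pics/top0.png'); g=cv2.cvtColor(im,cv2.COLOR_BGR2GRAY)
def cent(g,x0,x1,y0,y1,th):
    m=np.zeros_like(g); m[y0:y1,x0:x1]=(g[y0:y1,x0:x1]<th)*255
    n,l,s,c=cv2.connectedComponentsWithStats(m); i=1+np.argmax(s[1:,4]); 
    cs,_=cv2.findContours((l==i).astype('uint8'),0,2)
    return s[i],c[i],cv2.minEnclosingCircle(cs[0])
a=cent(g,298,317,196,216,90);print('top knob',a, onz('top',*a[2][0],.095))
g2=cv2.cvtColor(cv2.imread('pics/scene0.png'),cv2.COLOR_BGR2GRAY)
b=cent(g2,295,320,198,220,90);print('scene knob',b,onz('scene',*b[1],.09))
# ring centre: bright
print('knob zoom',T(316,183,.095))
print('bar rear top',T(680,292,.052),S(457,460,.052)); print('rear bottom S',S(455,528,.012))
print('bar front top',T(180,280,.052),S(258,168,.052))
print('bar edge near knob',T(350,283,.052))
P=[T(*p,.012) for p in[(106,90),(511,95),(507,362),(99,355)]]
print('plate',*P, 'mid',np.mean(P,0))
d=(P[0]-P[1])+(P[3]-P[2]); print('yaw of y axis',np.degrees(np.arctan2(d[1],d[0])))
d=T(180,280,.052)-T(680,292,.052); print('bar yaw',np.degrees(np.arctan2(d[1],d[0])),np.linalg.norm(d))
print('stop top edge',T(130,275,.054),'lug',T(262,105,.068))
E
```

```text
top knob (array([302, 200,  11,  12,  84], dtype=int32), array([307.119 , 205.3452]), ((307.19842529296875, 205.3095245361328), 5.746748924255371)) [0.5669 0.0083 0.095 ]
scene knob (array([298, 198,  17,  19, 227], dtype=int32), array([306.4009, 207.3568]), ((306.8759460449219, 206.0075225830078), 10.717962265014648)) [0.5698 0.0126 0.09  ]
knob zoom [0.5675 0.0081 0.095 ]
bar rear top [ 0.5073 -0.1813  0.052 ] [ 0.511  -0.1772  0.052 ]
rear bottom S [ 0.5076 -0.1801  0.012 ]
bar front top [0.5208 0.081  0.052 ] [0.5183 0.0332 0.052 ]
bar edge near knob [ 0.5168 -0.008   0.052 ]
plate [0.6257 0.1221 0.012 ] [ 0.6171 -0.0991  0.012 ] [ 0.472  -0.0921  0.012 ] [0.4819 0.1284 0.012 ] mid [0.5492 0.0148 0.012 ]
yaw of y axis 87.60078099436711
bar yaw 87.05178508317071 0.2627026686686536
stop top edge [0.5241 0.107  0.054 ] lug [0.6103 0.0354 0.068 ]
```

The knob axis is near (0.568, 0.010), the bender's +y axis is at a yaw of about 87.4°, and the bar's rear end is at about (0.508, -0.180). Next I'll move above and behind the bar's rear with the jaws shut.

```bash
cat >> h.py <<'E'
from scipy.spatial.transform import Rotation as Ro
def tool(s=None):
    s=s or manip.state(); q=s['tool_rot']; return np.array(s['tool_pos']),Ro.from_quat([q[1],q[2],q[3],q[0]])
def down(yaw):  # tool z down, tool x at yaw (deg)
    y=np.radians(yaw); x=np.array([np.cos(y),np.sin(y),0]); z=np.array([0,0,-1.]); return Ro.from_matrix(np.c_[x,np.cross(z,x),z])
def delta(P,yaw):
    p,R=tool(); D=down(yaw); return R.inv().apply(np.array(P)-p).round(4), (R.inv()*D).as_rotvec().round(4)
def st():
    s=manip.state(); np.set_printoptions(precision=4,suppress=True)
    p,R=tool(s); x=R.as_matrix()
    print('t',round(s['time'],2),'p',p,'yaw',round(np.degrees(np.arctan2(x[1,0],x[0,0])),2),'z',x[:,2],'F',np.array(s['contact_force']),'M',np.array(s['ft_torque']),'w',round(s['gripper_width'],4),'j',np.array(s['joint_pos']))
E
python3 -c "
from h import *
st()
print(delta([0.506,-0.24,0.15],87.4))
for u,v in[(385,168),(400,184),(420,160),(445,197)]: print(onz('top',u,v,0.01))
"
```

```text
t 0.1 p [ 0.2011 -0.5911  0.2172] yaw 18.78 z [-0.0004  0.0018 -1.    ] F [-0.2836  0.3225 -0.0893] M [-0.0009 -0.0308 -0.022 ] w 1.0054 j [-1.362   0.0533  1.6142  0.      1.476  -0.119 ]
(array([ 0.4017, -0.2342,  0.0677]), array([-0.0015, -0.0013, -1.1976]))
[ 0.6878 -0.2516  0.01  ]
[ 0.6333 -0.299   0.01  ]
[ 0.7117 -0.3693  0.01  ]
[ 0.5864 -0.4458  0.01  ]
```

>>> {"op": "step_arm", "data": {
  "deltas": [
    [0.4017,-0.2342,0.067,0,-0.001,-1.1976,1],
    [0.4017,-0.2342,0.067,0,-0.001,-1.1976,1],
    [0.4017,-0.2342,0.067,0,-0.001,-1.1976,1],
    [0.4017,-0.2342,0.067,0,-0.001,-1.1976,1],
    [0.4017,-0.2342,0.067,0,-0.001,-1.1976,1],
    [0.4017,-0.2342,0.067,0,-0.001,-1.1976,1],
    [0.4017,-0.2342,0.067,0,-0.001,-1.1976,1],
    [0.4017,-0.2342,0.067,0,-0.001,-1.1976,1],
    [0.4017,-0.2342,0.067,0,-0.001,-1.1976,1],
    [0.4017,-0.2342,0.067,0,-0.001,-1.1976,1],
    [0.4017,-0.2342,0.067,0,-0.001,-1.1976,1],
    [0.4017,-0.2342,0.067,0,-0.001,-1.1976,1],
    [0.4017,-0.2342,0.067,0,-0.001,-1.1976,1]
  ]
}}

```text
time: 1.4
tool_pos: [0.5055, -0.2415, 0.1513]
tool_rot: [0.0, 0.723, 0.69, -0.001]
contact_force: [0.9, -0.3, 0.2]
gripper_width: 0.004
```

```bash
python3 -c "
from h import *
import cv2
st()
print(delta([0.5068,-0.225,0.028],87.4))
for n,(x,y) in (('top',(255,175)),('scene',(240,180))):
    im=manip.grab_frame(n)[y:y+120,x:x+160,::-1]; cv2.imwrite(f'pics/{n}1.png',cv2.resize(im,None,fx=5,fy=5,interpolation=cv2.INTER_CUBIC))
"
```

```text
t 1.4 p [ 0.5055 -0.2415  0.1513] yaw 87.33 z [-0.0008 -0.0011 -1.    ] F [ 0.9208 -0.3121  0.2468] M [ 0.0107  0.05   -0.0377] w 0.0037 j [-0.5779 -0.0502  1.8298 -0.0013  1.3621 -0.531 ]
(array([0.0167, 0.0006, 0.1233]), array([-0.0007,  0.0011, -0.0012]))
```

View pics/top1.png

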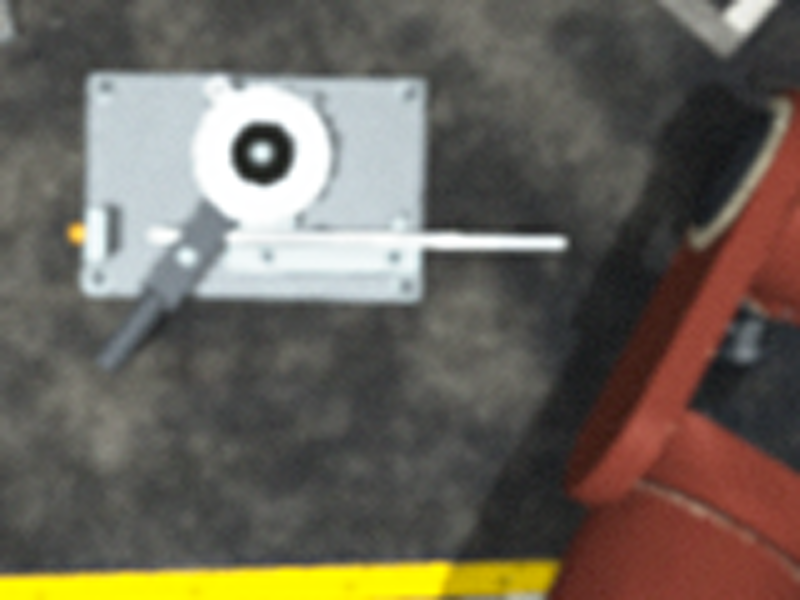

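View pics/scene1.png

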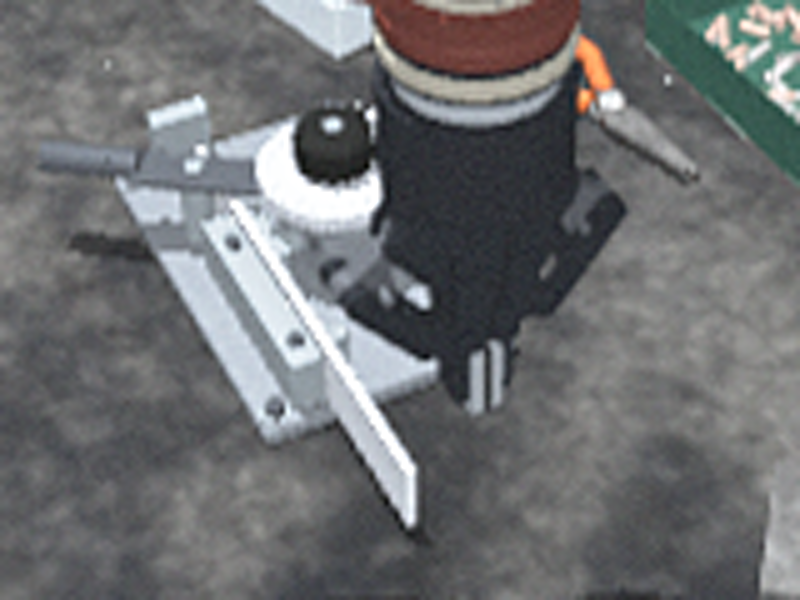

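The bar is untouched, with its rear end at about (568, 242) in the top crop and clear space behind it. I'll descend behind it.

>>> {"op": "step_arm", "data": {
  "deltas": [
    [0.01,0.002,0.04,-0.0007,0.0011,-0.0012,1],
    [0.015,0.002,0.08,-0.0007,0.0011,-0.0012,1],
    [0.0165,0.002,0.123,-0.0007,0.0011,-0.0012,1],
    [0.0165,0.002,0.123,-0.0007,0.0011,-0.0012,1],
    [0.0165,0.002,0.123,-0.0007,0.0011,-0.0012,1],
    [0.0165,0.002,0.123,-0.0007,0.0011,-0.0012,1]
  ]
}}

```text
time: 2.1
tool_pos: [0.5106, -0.2261, 0.0314]
tool_rot: [0.002, 0.723, 0.691, 0.001]
contact_force: [0.5, 0.5, 0.6]
gripper_width: 0.005
```

```bash
python3 -c "
from h import *
import cv2
st()
for n,(x,y) in (('scene',(240,180)),):
    im=manip.grab_frame(n)[y:y+120,x:x+160,::-1]; cv2.imwrite(f'pics/{n}2.png',cv2.resize(im,None,fx=5,fy=5,interpolation=cv2.INTER_CUBIC))
"
```

```text
t 2.1 p [ 0.5106 -0.2261  0.0314] yaw 87.42 z [ 0.0044 -0.0023 -1.    ] F [0.5095 0.4954 0.6014] M [-0.0095 -0.0226 -0.0316] w 0.0047 j [-0.5503  0.0846  1.9118  0.0003  1.1402 -0.5054]
```

View pics/scene2.png

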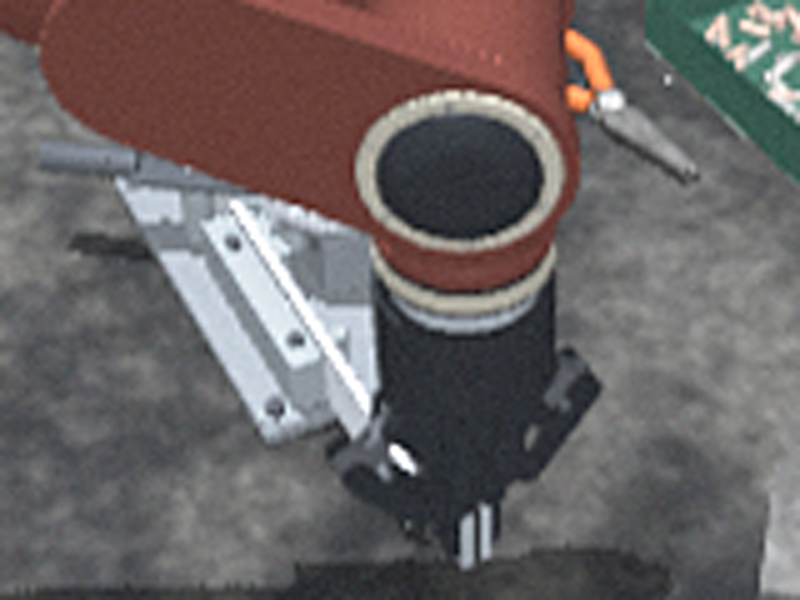

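>>> {"op": "step_arm", "data": {
  "deltas": [
    [0.01,-0.002,0.001,0,0,0,1],
    [0.02,-0.002,0.001,0,0,0,1],
    [0.027,-0.002,0.001,0,0,0,1],
    [0.03,-0.002,0.001,0,0,0,1],
    [0.033,-0.002,0.001,0,0,0,1],
    [0.036,-0.002,0.001,0,0,0,1],
    [0.039,-0.002,0.001,0,0,0,1],
    [0.042,-0.002,0.001,0,0,0,1]
  ]
}}

```text
time: 2.95
tool_pos: [0.5087, -0.1824, 0.0273]
tool_rot: [0.0, 0.723, 0.691, 0.0]
contact_force: [-0.8, -1.1, 0.1]
gripper_width: 0.005
```

```bash
python3 -c "
from h import *
import cv2
st()
for n,(x,y) in (('top',(255,175)),('scene',(240,180)),):
    im=manip.grab_frame(n)[y:y+120,x:x+160,::-1]; cv2.imwrite(f'pics/{n}3.png',cv2.resize(im,None,fx=5,fy=5,interpolation=cv2.INTER_CUBIC))
"
```

```text
t 2.95 p [ 0.5087 -0.1824  0.0273] yaw 87.46 z [ 0.0003 -0.     -1.    ] F [-0.7681 -1.1291  0.116 ] M [-0.094  -0.0215  0.0213] w 0.0049 j [-0.482   0.053   1.9531  0.0001  1.1352 -0.4376]
```

View pics/top3.png

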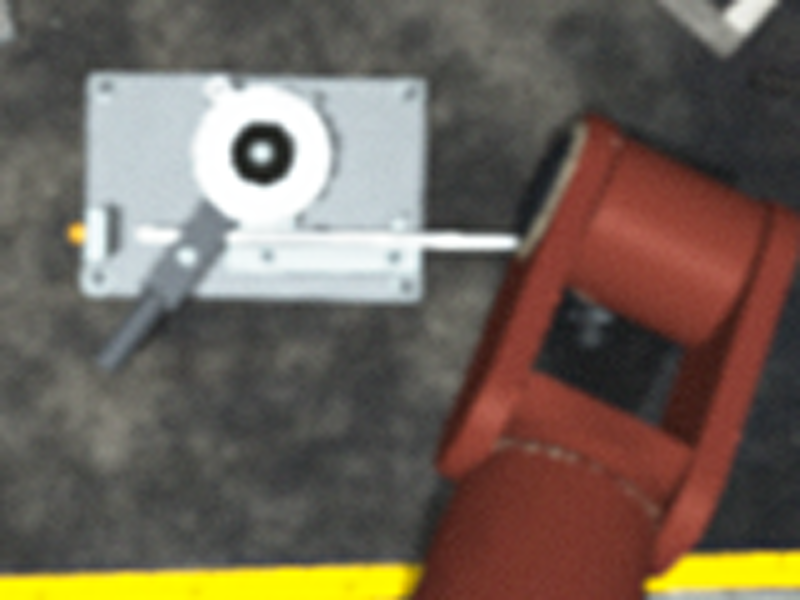

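View pics/scene3.png

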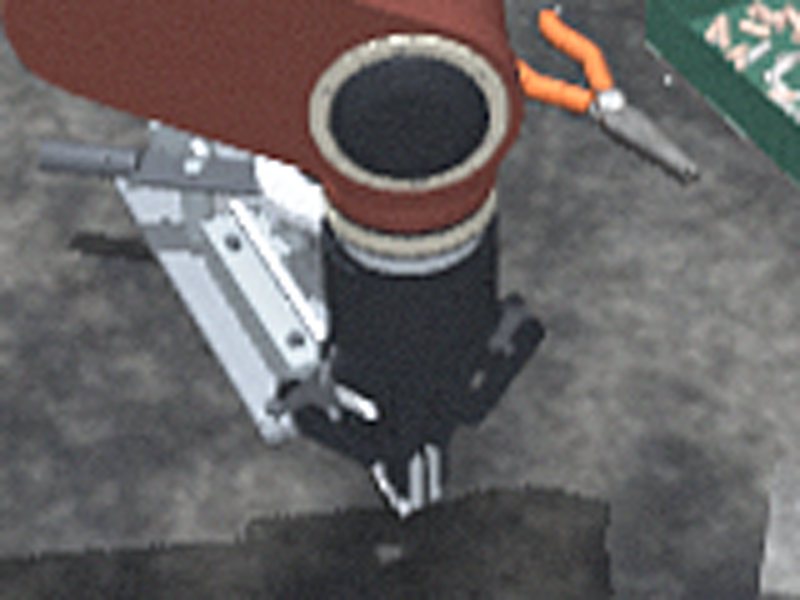

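```bash
python3 -c "
from h import *
q=lambda X:(proj('scene',X)-[240,180])*5
for x in(.500,.505,.5087,.512): print(x,q([x,-0.1714,0.012]))
print('tips +-',q([.5087,-0.193,0.019]),q([.5087,-0.182,0.019]))
"
```

```text
0.5 [388.93217678 521.87707044]
0.505 [397.98631783 517.73519765]
0.5087 [404.66534345 514.6798361 ]
0.512 [410.60727984 511.96166057]
tips +- [426.69331188 536.1838436 ] [415.24812894 520.33193132]
```

The bar's front has moved about 7 mm, with roughly 14 mm still to go, and the rear end is centred on the fingers. I'll keep pushing slowly.

>>> {"op": "step_arm", "data": {
  "deltas": [
    [0.002,0,0,0,0,0,1],
    [0.004,0,0,0,0,0,1],
    [0.006,0,0,0,0,0,1],
    [0.008,0,0,0,0,0,1],
    [0.009,0,0,0,0,0,1],
    [0.01,0,0,0,0,0,1]
  ]
}}

```text
time: 3.65
tool_pos: [0.5091, -0.1722, 0.0273]
tool_rot: [-0.0, 0.723, 0.691, 0.0]
contact_force: [0.5, -1.0, -0.3]
gripper_width: 0.002
```

>>> {"op": "step_arm", "data": {
  "deltas": [
    [0.0007,0,0,0,0,0,1],
    [0.0014,0,0,0,0,0,1],
    [0.002,0,0,0,0,0,1]
  ]
}}

```text
time: 3.95
tool_pos: [0.5092, -0.1703, 0.0273]
tool_rot: [-0.0, 0.723, 0.691, 0.0]
contact_force: [0.6, -0.7, -0.4]
gripper_width: 0.002
```

```bash
python3 -c "
from h import *
import cv2
st()
for n,(x,y) in (('top',(255,205)),):
    im=manip.grab_frame(n)[y:y+40,x:x+80,::-1]; cv2.imwrite(f'pics/{n}4.png',cv2.resize(im,None,fx=10,fy=10,interpolation=cv2.INTER_CUBIC))
"
```

```text
t 3.95 p [ 0.5092 -0.1703  0.0273] yaw 87.47 z [ 0.0002  0.0003 -1.    ] F [ 0.5782 -0.7245 -0.4378] M [-0.1404  0.009  -0.0483] w 0.0021 j [-0.4616  0.0451  1.9614  0.0004  1.1351 -0.4175]
```

View pics/top4.png

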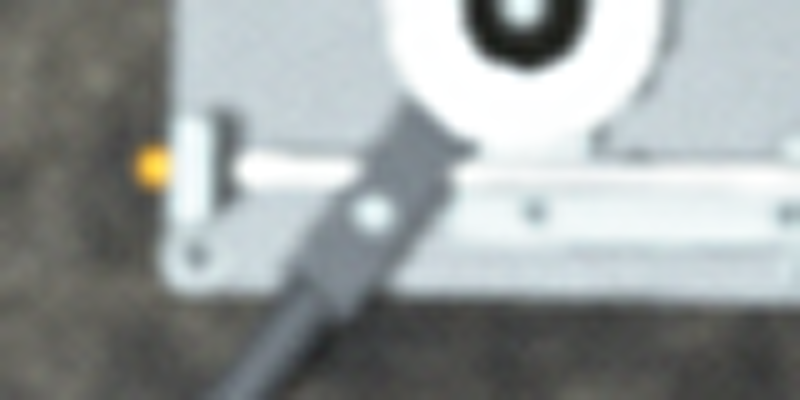

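>>> {"op": "step_arm", "data": {
  "deltas": [
    [0.0007,0,0,0,0,0,1],
    [0.0014,0,0,0,0,0,1],
    [0.002,0,0,0,0,0,1],
    [0.0026,0,0,0,0,0,1],
    [0.003,0,0,0,0,0,1]
  ]
}}

```text
time: 4.5
tool_pos: [0.5093, -0.1673, 0.0273]
tool_rot: [-0.0, 0.723, 0.691, 0.0]
contact_force: [-0.8, -1.1, -0.2]
gripper_width: -0.005
```

>>> {"op": "step_arm", "data": {
  "deltas": [
    [0.0003,0,0,0,0,0,1],
    [0.0006,0,0,0,0,0,1]
  ]
}}

```text
time: 4.7
tool_pos: [0.5094, -0.1667, 0.0273]
tool_rot: [-0.0, 0.723, 0.691, 0.0]
contact_force: [0.2, -0.4, -0.3]
gripper_width: -0.004
```

>>> {"op": "step_arm", "data": {
  "deltas": [
    [0.0003,0,0,0,0,0,1],
    [0.0006,0,0,0,0,0,1]
  ]
}}

```text
time: 4.9
tool_pos: [0.5094, -0.1661, 0.0273]
tool_rot: [-0.0, 0.723, 0.691, 0.0]
contact_force: [0.0, -0.2, 0.3]
gripper_width: -0.002
```

>>> {"op": "step_arm", "data": {
  "deltas": [
    [0.0003,0,0,0,0,0,1],
    [0.0006,0,0,0,0,0,1]
  ]
}}

```text
time: 5.1
tool_pos: [0.5094, -0.1655, 0.0273]
tool_rot: [-0.0, 0.723, 0.691, 0.0]
contact_force: [0.7, -1.0, -0.8]
gripper_width: -0.004
```

>>> {"op": "step_arm", "data": {
  "deltas": [
    [0.0004,0,0,0,0,0,1],
    [0.0008,0,0,0,0,0,1]
  ]
}}

```text
time: 5.3
tool_pos: [0.5094, -0.1647, 0.0273]
tool_rot: [-0.0, 0.723, 0.691, 0.0]
contact_force: [-0.3, -0.2, -0.2]
gripper_width: -0.003
```

```bash
python3 -c "
from h import *
import cv2
st()
for n,(x,y) in (('top',(255,205)),):
    im=manip.grab_frame(n)[y:y+40,x:x+80,::-1]; cv2.imwrite(f'pics/{n}5.png',cv2.resize(im,None,fx=10,fy=10,interpolation=cv2.INTER_CUBIC))
"
```

```text
t 5.3 p [ 0.5094 -0.1647  0.0273] yaw 87.47 z [ 0.0001  0.0003 -1.    ] F [-0.3412 -0.1763 -0.1966] M [-0.1309 -0.001   0.0483] w -0.0029 j [-0.4519  0.0416  1.9651  0.0004  1.135  -0.4079]
```

View pics/top5.png

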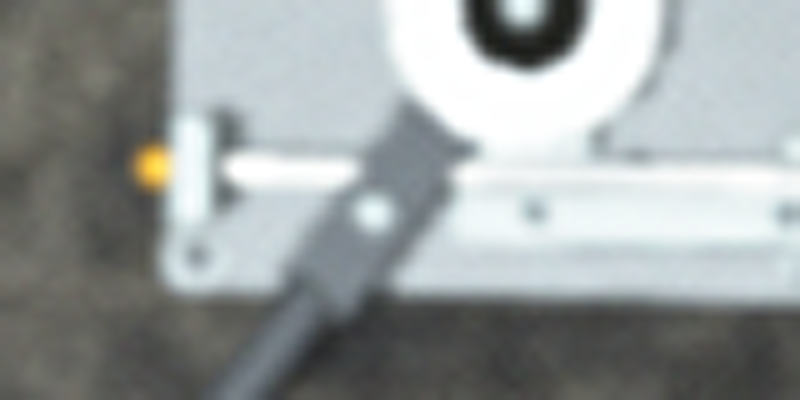

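There is still a gap of about 2 mm. I'll continue in small steps, watching for the force to rise.

>>> {"op": "step_arm", "data": {
  "deltas": [
    [0.0004,0,0,0,0,0,1],
    [0.0008,0,0,0,0,0,1]
  ]
}}

```text
time: 5.55
tool_pos: [0.5095, -0.1639, 0.0273]
tool_rot: [-0.0, 0.723, 0.691, 0.0]
contact_force: [-0.3, -0.7, 0.1]
gripper_width: -0.005
```

>>> {"op": "step_arm", "data": {
  "deltas": [
    [0.0003,0,0,0,0,0,1],
    [0.0005,0,0,0,0,0,1]
  ]
}}

```text
time: 5.75
tool_pos: [0.5095, -0.1634, 0.0273]
tool_rot: [-0.0, 0.723, 0.691, 0.0]
contact_force: [-0.1, -0.7, -0.1]
gripper_width: -0.002
```

>>> {"op": "step_arm", "data": {
  "deltas": [
    [0.0003,0,0,0,0,0,1],
    [0.0005,0,0,0,0,0,1]
  ]
}}

```text
time: 5.95
tool_pos: [0.5095, -0.1629, 0.0273]
tool_rot: [-0.0, 0.723, 0.691, 0.0]
contact_force: [-0.2, -1.0, -1.2]
gripper_width: 0.005
```

>>> {"op": "step_arm", "data": {
  "deltas": [
    [0.0003,0,0,0,0,0,1],
    [0.0005,0,0,0,0,0,1]
  ]
}}

```text
time: 6.15
tool_pos: [0.5095, -0.1624, 0.0273]
tool_rot: [-0.0, 0.723, 0.691, 0.0]
contact_force: [1.0, -0.7, -1.7]
gripper_width: -0.001
```

>>> {"op": "step_arm", "data": {
  "deltas": [
    [0.0002,0,0,0,0,0,1],
    [0.0004,0,0,0,0,0,1]
  ]
}}

```text
time: 6.35
tool_pos: [0.5096, -0.162, 0.0273]
tool_rot: [-0.0, 0.723, 0.691, 0.0]
contact_force: [1.0, -0.2, -0.6]
gripper_width: -0.003
```

>>> {"op": "step_arm", "data": {
  "deltas": [
    [0.0002,0,0,0,0,0,1],
    [0.0004,0,0,0,0,0,1]
  ]
}}

```text
time: 6.55
tool_pos: [0.5096, -0.1616, 0.0273]
tool_rot: [-0.0, 0.723, 0.691, 0.0]
contact_force: [0.9, 0.3, -0.6]
gripper_width: 0.001
```

```bash
python3 -c "
from h import *
import cv2
st()
for n,(x,y) in (('top',(255,205)),):
    im=manip.grab_frame(n)[y:y+40,x:x+80,::-1]; cv2.imwrite(f'pics/{n}6.png',cv2.resize(im,None,fx=10,fy=10,interpolation=cv2.INTER_CUBIC))
"
```

```text
t 6.55 p [ 0.5096 -0.1616  0.0273] yaw 87.47 z [ 0.0002  0.0003 -1.    ] F [ 0.8865  0.2779 -0.6326] M [-0.1229  0.0151  0.0027] w 0.001 j [-0.4466  0.0397  1.967   0.0004  1.1349 -0.4025]
```

View pics/top6.png

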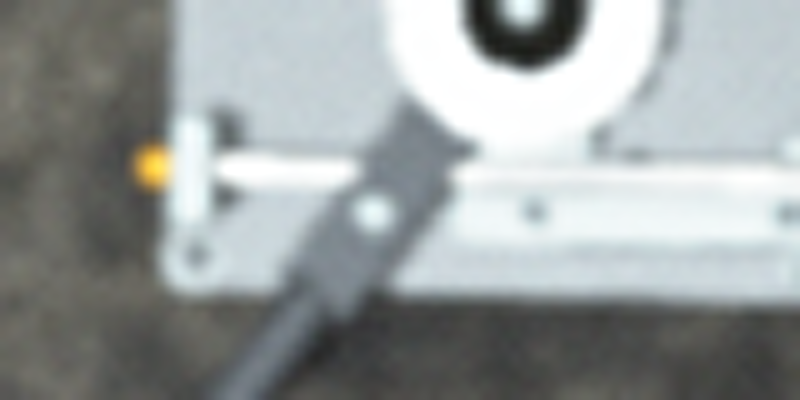

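>>> {"op": "step_arm", "data": {
  "deltas": [
    [0.0002,0,0,0,0,0,1],
    [0.0004,0,0,0,0,0,1]
  ]
}}

```text
time: 6.8
tool_pos: [0.5096, -0.1613, 0.0273]
tool_rot: [0.0, 0.723, 0.691, 0.0]
contact_force: [0.1, -1.5, -0.1]
gripper_width: -0.002
```

>>> {"op": "step_arm", "data": {
  "deltas": [
    [0.0002,0,0,0,0,0,1],
    [0.0004,0,0,0,0,0,1]
  ]
}}

```text
time: 7.0
tool_pos: [0.5096, -0.1612, 0.0273]
tool_rot: [0.0, 0.723, 0.691, -0.0]
contact_force: [0.3, -3.5, -1.5]
gripper_width: 0.001
```

>>> {"op": "step_arm", "data": {
  "deltas": [
    [0.0002,0,0,0,0,0,1],
    [0.0004,0,0,0,0,0,1]
  ]
}}

```text
time: 7.2
tool_pos: [0.5098, -0.1612, 0.0276]
tool_rot: [0.001, 0.723, 0.691, -0.0]
contact_force: [0.2, -5.6, -0.1]
gripper_width: -0.003
```

The position has stalled at y = -0.161 while the force rose to 5.6 N, so the bar is home. I'll hold briefly, back off and look.

>>> {"op": "step_arm", "data": {
  "deltas": [
    [0.0001,0,0,0,0,0,1],
    [0.0001,0,0,0,0,0,1],
    [0.0001,0,0,0,0,0,1]
  ]
}}

```text
time: 7.5
tool_pos: [0.5099, -0.1612, 0.0276]
tool_rot: [0.001, 0.723, 0.691, -0.0]
contact_force: [0.1, -6.0, -0.3]
gripper_width: -0.001
```

>>> {"op": "step_arm", "data": {
  "deltas": [
    [-0.003,0,0,0,0,0,1],
    [-0.015,0,0,0,0,0,1],
    [-0.035,0,0,0,0,0,1],
    [-0.045,0,-0.02,0,0,0,1],
    [-0.045,0,-0.06,0,0,0,-1],
    [-0.045,0,-0.1,0,0,0,-1],
    [-0.045,0,-0.14,0,0,0,-1],
    [-0.045,0,-0.14,0,0,0,-1]
  ]
}}

```text
time: 8.3
tool_pos: [0.5113, -0.2076, 0.1751]
tool_rot: [0.006, 0.723, 0.691, 0.002]
contact_force: [0.4, -0.7, 0.3]
gripper_width: 0.683
```

```bash
python3 -c "
from h import *
import cv2
st()
im=manip.grab_frame('top'); cv2.imwrite('pics/top7f.png',im[:,:,::-1])
x,y=255,175;i=im[y:y+85,x:x+130,::-1]; cv2.imwrite('pics/top7.png',cv2.resize(i,None,fx=6,fy=6,interpolation=cv2.INTER_CUBIC))
print(delta([0.568,0.010,0.16],87.4))
"
```

```text
t 8.3 p [ 0.5113 -0.2076  0.1751] yaw 87.46 z [ 0.0115 -0.0052 -0.9999] F [ 0.3834 -0.6622  0.325 ] M [ 0.0175  0.0216 -0.0197] w 0.6826 j [-0.5213 -0.1004  1.8365  0.0012  1.393  -0.4771]
(array([0.2192, 0.0485, 0.0114]), array([0.0071, 0.0024, 0.0009]))
```

View pics/top7.png

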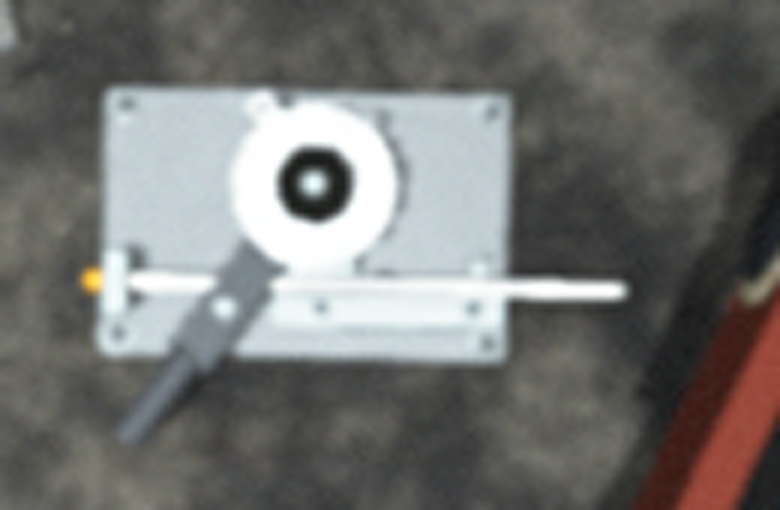

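```bash
python3 - <<'E'
from h import *
import cv2
np.set_printoptions(precision=4,suppress=True)
print('rear top cam',onz('top',(627.5)/6-.5+255,(291.5)/6-.5+175,.052))
im=cv2.imread('pics/top7f.png'); g=cv2.cvtColor(im,cv2.COLOR_BGR2GRAY)
# subpixel knob: threshold on 8x upsample; dark blob centre incl. highlight
for k,name,file,(x0,y0,w,h),z in((8,'top','pics/top7f.png',(296,194,22,22),.095),(8,'scene','pics/scene0.png',(290,194,34,34),.095)):
    G=cv2.cvtColor(cv2.imread(file),cv2.COLOR_BGR2GRAY)[y0:y0+h,x0:x0+w]
    U=cv2.resize(G,None,fx=k,fy=k,interpolation=cv2.INTER_CUBIC)
    for th in(100,140):
        cs,_=cv2.findContours((U<th).astype('uint8'),cv2.RETR_EXTERNAL,cv2.CHAIN_APPROX_NONE)
        c=max(cs,key=cv2.contourArea); (cx,cy),(a,b),ang=cv2.fitEllipse(c)
        bx=cv2.boundingRect(c)
        u,v=(cx+.5)/k-.5+x0,(cy+.5)/k-.5+y0
        print(name,th,u,v,a/k,b/k,onz(name,u,v,.09),onz(name,u,v,.097),[(bx[0])/k+x0,bx[1]/k+y0,bx[2]/k,bx[3]/k])
# ring from top
G=g[180:232,285:330]; U=cv2.resize(G,None,fx=8,fy=8,interpolation=cv2.INTER_CUBIC)
print(U.max())
for th in(225,240):
    cs,_=cv2.findContours((U>th).astype('uint8'),cv2.RETR_EXTERNAL,cv2.CHAIN_APPROX_NONE)
    c=max(cs,key=cv2.contourArea); print(cv2.boundingRect(c),cv2.contourArea(c)**.5/8)
# expected knob pixel extents for hypothesised centres, in scene & top
for C in([.567,.008],[.568,.010],[.570,.012]):
    for n in('top','scene'):
        pts=np.array([proj(n,[C[0]+.022*np.cos(t),C[1]+.022*np.sin(t),zz]) for t in np.linspace(0,6.28,60) for zz in(.077,.087,.097)]+[proj(n,[C[0]+.012*np.cos(t),C[1]+.012*np.sin(t),.101]) for t in np.linspace(0,6.28,30)])
        print(C,n,pts.min(0),pts.max(0))
E
```

```text
rear top cam [ 0.5086 -0.1534  0.052 ]
top 100 307.06795501708984 205.2390594482422 11.513528823852539 11.720541954040527 [0.5673 0.0087 0.09  ] [0.567  0.0087 0.097 ] [301.75, 200.0, 11.625, 11.75]
top 140 307.0802516937256 205.2097291946411 12.218433380126953 12.43770980834961 [0.5674 0.0087 0.09  ] [0.5671 0.0086 0.097 ] [301.375, 199.625, 12.375, 12.375]
scene 100 307.34949111938477 202.8883285522461 23.646177291870117 31.49772834777832 [0.5806 0.0276 0.09  ] [0.5769 0.0201 0.097 ] [290.0, 194.0, 34.0, 23.125]
scene 140 307.77584075927734 203.56951236724854 25.05780601501465 35.51890563964844 [0.5802 0.0245 0.09  ] [0.5766 0.017  0.097 ] [290.0, 194.0, 34.0, 23.5]
255
(66, 85, 294, 313) 29.084467504150734
(71, 99, 289, 251) 24.411351099437326
[0.567, 0.008] top [300.0448 198.0018] [314.5242 212.672 ]
[0.567, 0.008] scene [297.7995 201.3056] [314.7491 217.9345]
[0.568, 0.01] top [299.3782 197.6915] [313.8573 212.3656]
[0.568, 0.01] scene [297.7939 200.7709] [314.7176 217.3636]
[0.57, 0.012] top [298.7037 197.0535] [313.1816 211.7351]
[0.57, 0.012] scene [298.1264 200.1159] [315.0151 216.6648]
```

The bar is seated against the stop, and the ring and knob haven't moved. Next I'll go above the knob, using an axis estimate of (0.568, 0.010) that combines both cameras and the contact at the bar's rear.

>>> {"op": "step_arm", "data": {
  "deltas": [
    [0.219,0.0485,0.0,0,0,0,-1],
    [0.219,0.0485,0.0,0,0,0,-1],
    [0.219,0.0485,0.0,0,0,0,-1],
    [0.219,0.0485,0.0,0,0,0,-1],
    [0.219,0.0485,0.0,0,0,0,-1],
    [0.219,0.0485,0.0,0,0,0,-1],
    [0.219,0.0485,0.0,0,0,0,-1],
    [0.219,0.0485,0.0,0,0,0,-1]
  ]
}}

```text
time: 9.15
tool_pos: [0.5651, 0.0103, 0.1664]
tool_rot: [-0.001, 0.723, 0.691, -0.0]
contact_force: [0.1, -0.1, 0.2]
gripper_width: 1.001
```

```bash
python3 -c "
from h import *
import cv2
st()
print(delta([0.568,0.010,0.088],87.4))
for n,(x,y) in (('scene',(240,150)),):
    im=manip.grab_frame(n)[y:y+120,x:x+160,::-1]; cv2.imwrite(f'pics/{n}8.png',cv2.resize(im,None,fx=5,fy=5,interpolation=cv2.INTER_CUBIC))
"
```

```text
t 9.15 p [0.5651 0.0103 0.1664] yaw 87.39 z [-0.0016  0.0003 -1.    ] F [ 0.1247 -0.0506  0.2324] M [-0.0092 -0.0341  0.003 ] w 1.0006 j [-0.1136 -0.0505  1.8042  0.0001  1.3896 -0.0681]
(array([-0.0001,  0.003 ,  0.0783]), array([-0.0016, -0.0003, -0.0001]))
```

View pics/scene8.png

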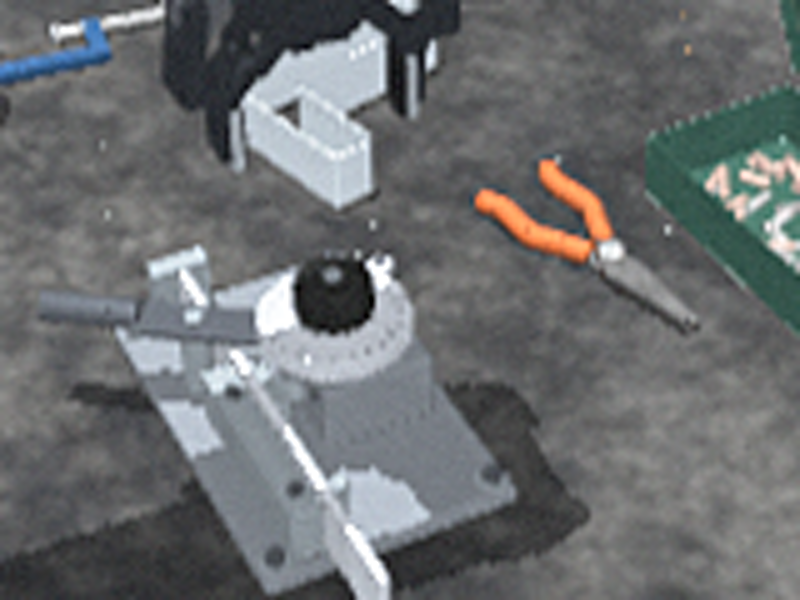

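```bash
python3 -c "
from h import *
for z in(.158,.165,.171): print(z,(proj('scene',[.5651,.0103,z])-[240,150])*5,(proj('scene',[.5651+.0425,.0103,z])-[240,150])*5,(proj('scene',[.5651-.0425,.0103,z])-[240,150])*5)
"
```

```text
0.158 [320.41824221 190.83766342] [393.46742981 164.79031972] [245.20552215 217.65646366]
0.165 [319.79890804 179.94885598] [393.15252842 153.95339354] [244.2636892  206.71744537]
0.171 [319.26398951 170.54419995] [392.88057821 144.59457695] [243.45013653 197.2683519 ]
```

>>> {"op": "step_arm", "data": {
  "deltas": [
    [0,0.0033,0.02,0,0,0,-1],
    [0,0.0033,0.04,0,0,0,-1],
    [0,0.0033,0.06,0,0,0,-1],
    [0,0.0033,0.075,0,0,0,-1],
    [0,0.0033,0.077,0,0,0,-1],
    [0,0.0033,0.077,0,0,0,-1],
    [0,0.0033,0.077,0,0,0,-1]
  ]
}}

```text
time: 9.9
tool_pos: [0.5699, 0.0109, 0.0916]
tool_rot: [0.001, 0.723, 0.691, 0.001]
contact_force: [0.4, 0.2, 0.7]
gripper_width: 1.0
```

```bash
python3 -c "
from h import *
import cv2
st()
for n,(x,y) in (('scene',(240,150)),):
    im=manip.grab_frame(n)[y:y+120,x:x+160,::-1]; cv2.imwrite(f'pics/{n}9.png',cv2.resize(im,None,fx=5,fy=5,interpolation=cv2.INTER_CUBIC))
p,_=tool()
for z in(.079,.085,.095): print(z,(proj('scene',[p[0],p[1]-.011,z])-[240,150])*5,(proj('scene',[p[0]+.0425,p[1]-.011,z])-[240,150])*5,(proj('scene',[p[0]-.0425,p[1]-.011,z])-[240,150])*5)
"
```

```text
t 9.9 p [0.5699 0.0109 0.0916] yaw 87.45 z [ 0.0021  0.0001 -1.    ] F [0.3629 0.2387 0.6715] M [-0.0391 -0.0269 -0.0017] w 1.0004 j [-0.1117  0.0336  1.8524  0.0004  1.2535 -0.0672]
0.079 [344.4558 315.7814] [414.3153 289.0262] [272.6104 343.2971]
0.085 [344.0275 307.2466] [414.1255 280.5207] [271.93   334.7349]
0.095 [343.3072 292.8933] [413.8064 266.2184] [270.7856 320.3334]
```

View pics/scene9.png

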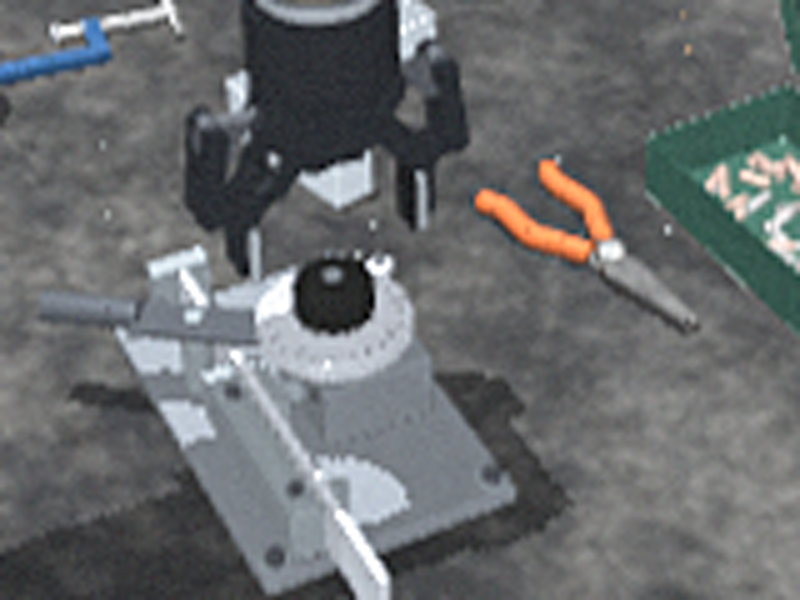

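```bash
python3 -c "
from h import *
import cv2
st()
im=manip.grab_frame('scene'); cv2.imwrite('pics/scene10f.png',im[:,:,::-1])
im=im[175:235,270:340,::-1]; cv2.imwrite('pics/scene10.png',cv2.resize(im,None,fx=10,fy=10,interpolation=cv2.INTER_CUBIC))
st()
"
```

```text
t 9.95 p [0.5701 0.0109 0.0918] yaw 87.46 z [ 0.0026  0.     -1.    ] F [0.5535 0.5544 0.9934] M [-0.0187 -0.0026  0.0072] w 1.0024 j [-0.1115  0.0334  1.8522  0.0004  1.2535 -0.0672]
t 10.0 p [0.57   0.011  0.0918] yaw 87.46 z [ 0.0025  0.     -1.    ] F [0.439  0.8224 0.3901] M [-0.0053  0.0097  0.0094] w 0.9968 j [-0.1113  0.0334  1.8523  0.0003  1.2534 -0.0672]
```

View pics/scene10.png

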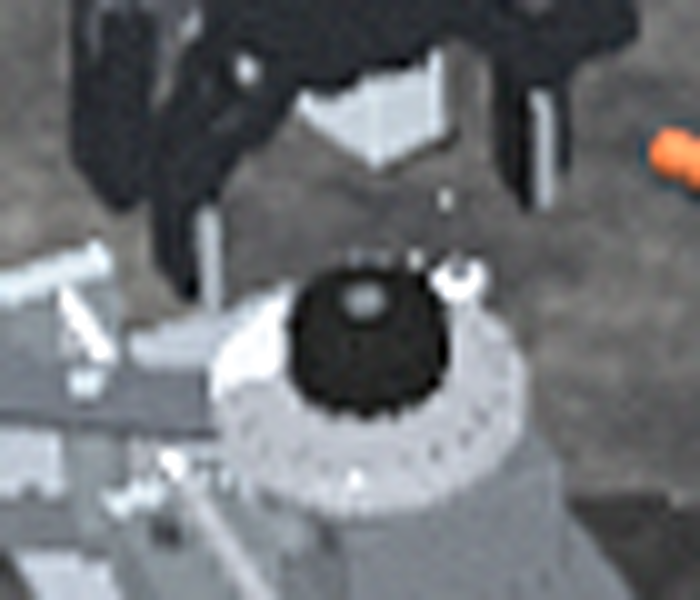

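```bash
python3 -c "
from h import *
c=manip.get_calibration('scene')
for y in(.011,0.0):
  for z in(.085,.097,.11,.12): print(y,z,proj('scene',[.57,y,z]),proj('scene',[.57-.0425,y,z]),proj('scene',[.57+.0425,y,z]))
for z in (.077,.097,.101): print('knob',z,proj('scene',[.568,.010,z]))
"
```

```text
0.011 0.085 [306.82866549 209.09375502] [292.47847155 214.52093596] [320.78350683 203.81609473]
0.011 0.097 [306.64341735 205.65224166] [292.19230124 211.06750731] [320.69374935 200.38716182]
0.011 0.11 [306.43988793 201.87110118] [291.87782696 207.27251387] [320.59515337 196.62057857]
0.011 0.12 [306.28127404 198.92439508] [291.63270605 204.31445875] [320.51832984 193.68575078]
0.0 0.085 [308.77943384 211.44468956] [294.35978008 216.94218935] [322.79920294 206.09964599]
0.0 0.097 [308.60620012 207.99599896] [294.08462888 213.48188394] [322.72236098 202.66326783]
0.0 0.11 [308.41585273 204.20661402] [293.78223411 209.67896299] [322.63794455 198.88815851]
0.0 0.12 [308.26749873 201.2532223 ] [293.54650732 206.71445953] [322.57216373 195.94643507]
knob 0.077 [306.46280478 211.82806215]
knob 0.097 [306.14954284 206.11572722]
knob 0.101 [306.08604136 204.95777696]
```

Seen by ray-casting, the open fingertips sit near z ≈ 0.117, higher than the spec suggests. I'll part-close to about 55 mm, wider than the knob, and check the tip height again before going lower.

>>> {"op": "step_arm", "data": {
  "deltas": [
    [-0.001,-0.0015,0.002,0,0,0,-0.29],
    [-0.001,-0.0015,0.002,0,0,0,-0.29],
    [-0.001,-0.0015,0.002,0,0,0,-0.29],
    [-0.001,-0.0015,0.002,0,0,0,-0.29],
    [-0.001,-0.0015,0.002,0,0,0,-0.29]
  ]
}}

```text
time: 10.5
tool_pos: [0.5675, 0.0103, 0.0884]
tool_rot: [-0.0, 0.723, 0.691, 0.0]
contact_force: [0.0, 0.1, 0.5]
gripper_width: 0.647
```

```bash
python3 -c "
from h import *
import cv2
st()
im=manip.grab_frame('scene')
im=im[175:235,270:340,::-1]; cv2.imwrite('pics/scene11.png',cv2.resize(im,None,fx=10,fy=10,interpolation=cv2.INTER_CUBIC))
"
```

```text
t 10.5 p [0.5675 0.0103 0.0884] yaw 87.47 z [ 0.0002  0.0003 -1.    ] F [0.0359 0.1388 0.4925] M [ 0.0087 -0.0036  0.0592] w 0.6468 j [-0.1131  0.0332  1.8586  0.0003  1.2496 -0.0691]
```

View pics/scene11.png

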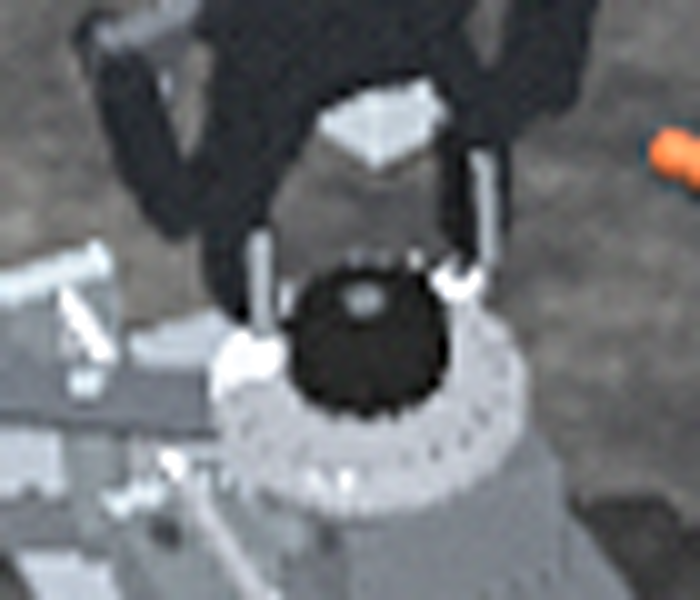

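The tips are level with the knob's top, between (262, 330) and (485, 260) in the crop. Even by the spec figures I can safely go lower, so I'll drop 7 mm and look again.

>>> {"op": "step_arm", "data": {
  "deltas": [
    [0,0.001,0.004,0,0,0,-0.2],
    [0,0.001,0.0075,0,0,0,-0.2],
    [0,0.001,0.0075,0,0,0,-0.2],
    [0,0.001,0.0075,0,0,0,-0.2]
  ]
}}

```text
time: 10.95
tool_pos: [0.5683, 0.0103, 0.0805]
tool_rot: [-0.0, 0.723, 0.691, -0.0]
contact_force: [-0.1, 0.1, -0.3]
gripper_width: 0.603
```

```bash
python3 -c "
from h import *
import cv2
st()
im=manip.grab_frame('scene')
im=im[175:235,270:340,::-1]; cv2.imwrite('pics/scene12.png',cv2.resize(im,None,fx=10,fy=10,interpolation=cv2.INTER_CUBIC))
"
```

```text
t 10.95 p [0.5683 0.0103 0.0805] yaw 87.47 z [-0.0005  0.0004 -1.    ] F [-0.1362  0.1173 -0.2951] M [-0.0041 -0.0132 -0.0204] w 0.6028 j [-0.113   0.045   1.8609  0.0004  1.2362 -0.069 ]
```

View pics/scene12.png

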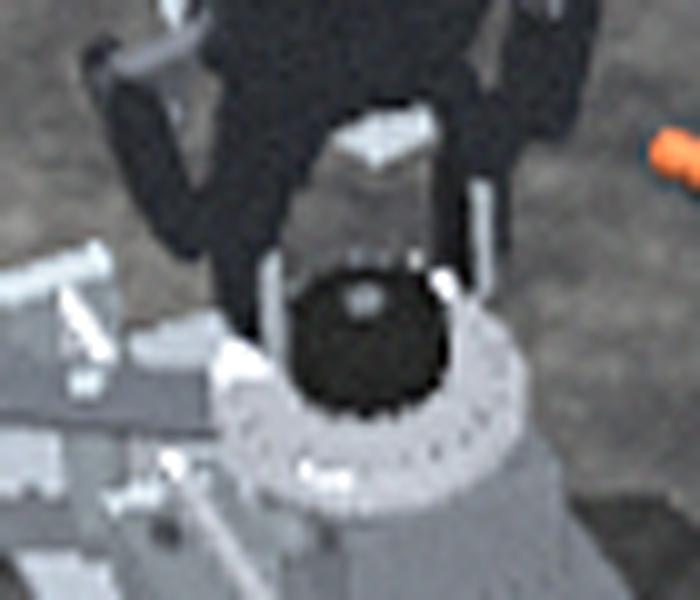

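Ray-casting now puts the tips at z ≈ 0.094–0.100, so the real tips sit well behind the spec figure. I'll descend in small steps, checking force and view.

>>> {"op": "step_arm", "data": {
  "deltas": [
    [0,0,0.002,0,0,0,-0.2],
    [0,0,0.004,0,0,0,-0.2],
    [0,0,0.004,0,0,0,-0.2]
  ]
}}

```text
time: 11.3
tool_pos: [0.5683, 0.0103, 0.0765]
tool_rot: [-0.0, 0.723, 0.691, -0.0]
contact_force: [0.2, -0.3, -0.2]
gripper_width: 0.602
```

```bash
python3 -c "
from h import *
import cv2
st()
im=manip.grab_frame('scene')
im=im[175:235,270:340,::-1]; cv2.imwrite('pics/scene13.png',cv2.resize(im,None,fx=10,fy=10,interpolation=cv2.INTER_CUBIC))
"
```

```text
t 11.3 p [0.5683 0.0103 0.0765] yaw 87.47 z [-0.0004  0.0004 -1.    ] F [ 0.1612 -0.3196 -0.1543] M [-0.0149 -0.0174  0.0379] w 0.6019 j [-0.1131  0.0498  1.8633  0.0004  1.2289 -0.069 ]
```

View pics/scene13.png

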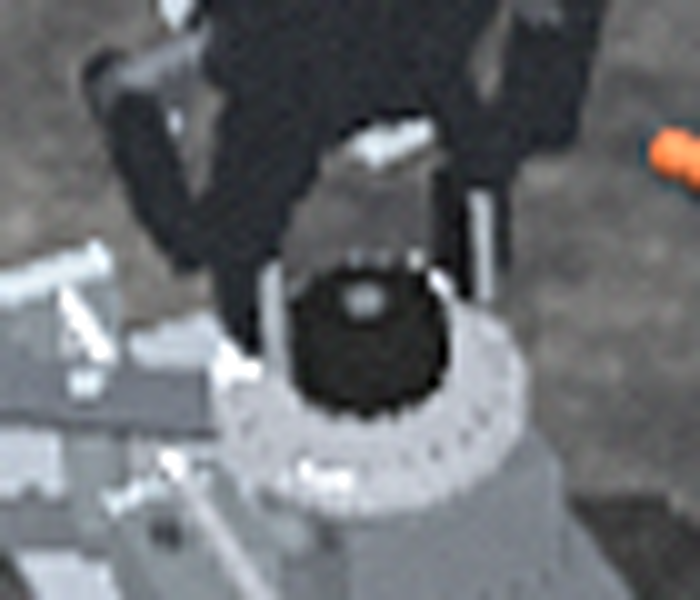

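>>> {"op": "step_arm", "data": {
  "deltas": [
    [0,0,0.001,0,0,0,-0.2],
    [0,0,0.002,0,0,0,-0.2],
    [0,0,0.003,0,0,0,-0.2],
    [0,0,0.003,0,0,0,-0.2]
  ]
}}

```text
time: 11.75
tool_pos: [0.5684, 0.0103, 0.0737]
tool_rot: [-0.0, 0.723, 0.691, 0.0]
contact_force: [-0.1, -0.9, 0.0]
gripper_width: 0.602
```

```bash
python3 -c "
from h import *
import cv2
st()
im=manip.grab_frame('scene')
im=im[175:235,270:340,::-1]; cv2.imwrite('pics/scene14.png',cv2.resize(im,None,fx=10,fy=10,interpolation=cv2.INTER_CUBIC))
"
```

```text
t 11.75 p [0.5684 0.0103 0.0737] yaw 87.47 z [-0.0002  0.0004 -1.    ] F [-0.104  -0.929   0.0179] M [ 0.0221 -0.0669  0.0411] w 0.6025 j [-0.113   0.0534  1.8648  0.0004  1.2236 -0.069 ]
```

View pics/scene14.png

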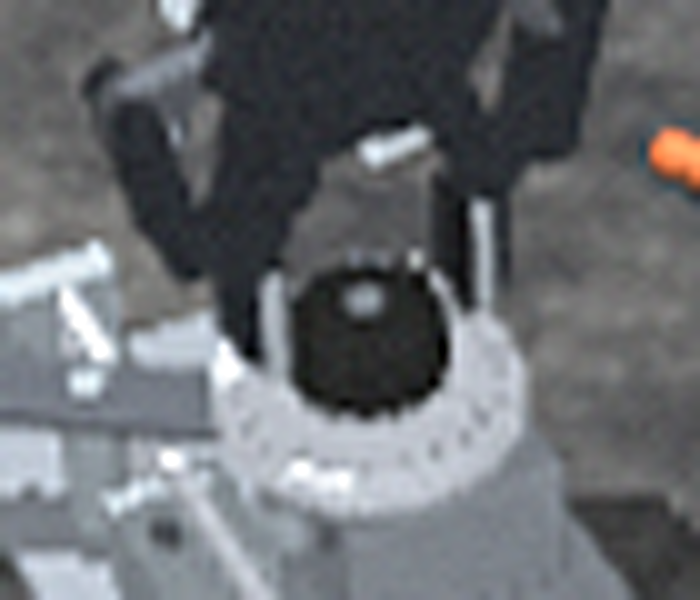

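Fz is still about 0, and the tips are about 13 mm above the ring in the image. I'll go down 3 mm more and then close gently.

>>> {"op": "step_arm", "data": {
  "deltas": [
    [0,0,0.001,0,0,0,-0.2],
    [0,0,0.002,0,0,0,-0.2],
    [0,0,0.003,0,0,0,-0.2],
    [0,0,0.003,0,0,0,-0.2]
  ]
}}

```text
time: 12.2
tool_pos: [0.5684, 0.0103, 0.0706]
tool_rot: [-0.0, 0.723, 0.691, 0.0]
contact_force: [-0.3, 0.0, -0.1]
gripper_width: 0.601
```

>>> {"op": "step_arm", "data": {
  "deltas": [
    [0,0,0,0,0,0,-0.12],
    [0,0,0,0,0,0,-0.08],
    [0,0,0,0,0,0,-0.05],
    [0,0,0,0,0,0,-0.03],
    [0,0,0,0,0,0,-0.01]
  ]
}}

```text
time: 12.7
tool_pos: [0.568, 0.0103, 0.0711]
tool_rot: [-0.001, 0.723, 0.691, -0.0]
contact_force: [-3.4, -0.1, 3.4]
gripper_width: 0.512
```

```bash
python3 -c "
from h import *
import cv2
st()
im=manip.grab_frame('scene')
im=im[175:235,270:340,::-1]; cv2.imwrite('pics/scene15.png',cv2.resize(im,None,fx=10,fy=10,interpolation=cv2.INTER_CUBIC))
"
```

```text
t 12.7 p [0.568  0.0103 0.0711] yaw 87.47 z [-0.0012  0.0004 -1.    ] F [-3.3763 -0.1082  3.4294] M [-0.0094  0.6785  0.0094] w 0.5118 j [-0.113   0.0567  1.8662  0.0002  1.22   -0.069 ]
```

View pics/scene15.png

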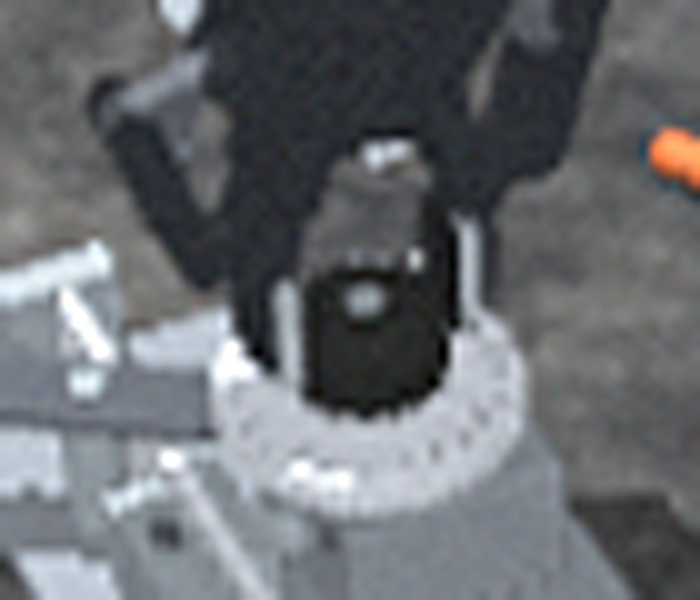

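The grip has started on the knob's straight side: width 0.512, left finger touching first (Fx -3.4 N), tips clear of the ring. I'll centre by shifting slightly toward -x, then close.

>>> {"op": "step_arm", "data": {
  "deltas": [
    [0,-0.0008,0,0,0,0,0.0],
    [0,-0.001,0,0,0,0,0.0]
  ]
}}

```text
time: 12.95
tool_pos: [0.568, 0.0102, 0.0712]
tool_rot: [0.0, 0.723, 0.691, 0.001]
contact_force: [0.1, -0.7, 3.3]
gripper_width: 0.505
```

>>> {"op": "step_arm", "data": {
  "deltas": [
    [0,0,0,0,0,0,0.03],
    [0,0,0,0,0,0,0.06],
    [0,0,0,0,0,0,0.1]
  ]
}}

```text
time: 13.25
tool_pos: [0.568, 0.0103, 0.0715]
tool_rot: [0.0, 0.723, 0.691, 0.001]
contact_force: [-1.5, 1.6, 5.6]
gripper_width: 0.481
```

```bash
python3 -c "
from h import *
st()"
```

```text
t 13.25 p [0.568  0.0103 0.0715] yaw 87.47 z [ 0.0012  0.0003 -1.    ] F [-1.5411  1.5779  5.5678] M [0.0226 0.3949 0.0226] w 0.4811 j [-0.1131  0.0544  1.8677  0.0004  1.2182 -0.0691]
```

>>> {"op": "step_arm", "data": {
  "deltas": [
    [0,0,0,0,0,0,0.15],
    [0,0,0,0,0,0,0.2]
  ]
}}

```text
time: 13.45
tool_pos: [0.568, 0.0103, 0.0715]
tool_rot: [0.0, 0.723, 0.691, 0.001]
contact_force: [-0.5, 1.5, 5.7]
gripper_width: 0.484
```

```bash
python3 -c "
from h import *
import cv2
st()
im=manip.grab_frame('scene')
im=im[175:235,270:340,::-1]; cv2.imwrite('pics/scene16.png',cv2.resize(im,None,fx=10,fy=10,interpolation=cv2.INTER_CUBIC))
"
```

```text
t 13.45 p [0.568  0.0103 0.0715] yaw 87.47 z [ 0.0013  0.0003 -1.    ] F [-0.4917  1.5007  5.6863] M [0.0802 0.3704 0.0009] w 0.4841 j [-0.1131  0.0544  1.8677  0.0005  1.2182 -0.0691]
```

View pics/scene16.png

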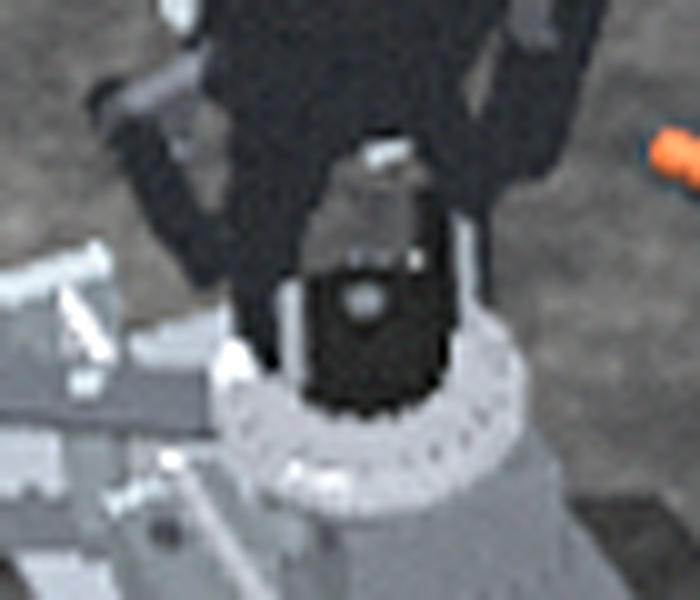

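The grip is firm, stalled at width 0.484 with the ring untouched and the tips clear of it. Now I'll turn clockwise (+az) in stages, watching Mz.

>>> {"op": "step_arm", "data": {
  "deltas": [
    [0,0,0,0,0,0.04,0.6],
    [0,0,0,0,0,0.09,0.6],
    [0,0,0,0,0,0.14,0.6],
    [0,0,0,0,0,0.19,0.6],
    [0,0,0,0,0,0.24,0.6]
  ]
}}

```text
time: 14.0
tool_pos: [0.5681, 0.0102, 0.0715]
tool_rot: [0.0, 0.801, 0.599, 0.001]
contact_force: [-0.5, 0.2, 5.6]
gripper_width: 0.489
```

```bash
python3 -c "
from h import *
import cv2
st()
im=manip.grab_frame('scene')
im=im[175:235,270:340,::-1]; cv2.imwrite('pics/scene17.png',cv2.resize(im,None,fx=10,fy=10,interpolation=cv2.INTER_CUBIC))
"
```

```text
t 14.0 p [0.5681 0.0102 0.0715] yaw 73.61 z [ 0.0014  0.0003 -1.    ] F [-0.5281  0.1539  5.6416] M [0.0997 0.4439 0.0887] w 0.489 j [-0.1132  0.0544  1.8677  0.0005  1.2181  0.1728]
```

View pics/scene17.png

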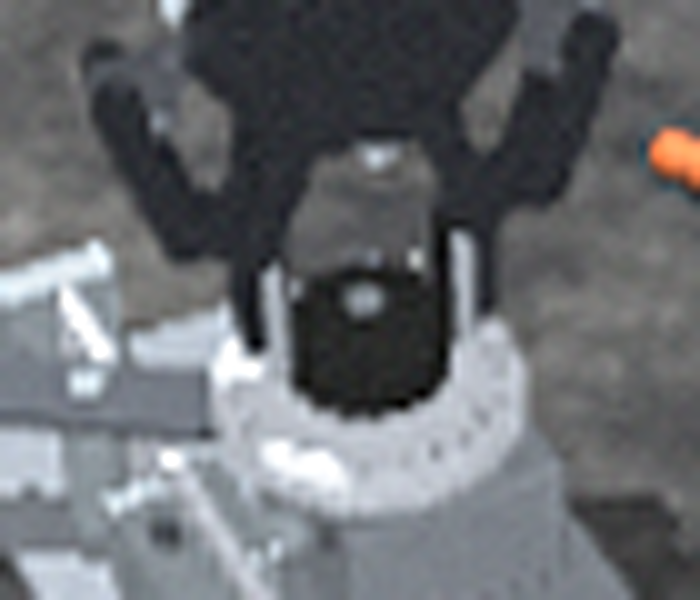

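Turning freely: Mz is 0.09 and the side forces are near 0. I'll carry on.

>>> {"op": "step_arm", "data": {
  "deltas": [
    [0,0,0,0,0,0.05,0.6],
    [0,0,0,0,0,0.1,0.6]
  ]
}}

```text
time: 14.25
tool_pos: [0.5681, 0.0103, 0.0715]
tool_rot: [0.0, 0.83, 0.558, 0.001]
contact_force: [-1.4, 0.2, 5.3]
gripper_width: 0.483
```

```bash
python3 -c "
from h import *
st()"
```

```text
t 14.25 p [0.5681 0.0103 0.0715] yaw 67.88 z [ 0.0014  0.0003 -1.    ] F [-1.3906  0.2301  5.2657] M [0.0973 0.3809 0.0589] w 0.4832 j [-0.1131  0.0544  1.8677  0.0005  1.2181  0.2727]
```

>>> {"op": "step_arm", "data": {
  "deltas": [
    [0,0,0,0,0,0.05,0.6],
    [0,0,0,0,0,0.1,0.6]
  ]
}}

```text
time: 14.45
tool_pos: [0.5681, 0.0103, 0.0715]
tool_rot: [0.0, 0.856, 0.516, 0.001]
contact_force: [-0.4, 0.5, 5.2]
gripper_width: 0.485
```

```bash
python3 -c "
from h import *
st()"
```

```text
t 14.45 p [0.5681 0.0103 0.0715] yaw 62.15 z [ 0.0015  0.0003 -1.    ] F [-0.352   0.4752  5.1636] M [0.1203 0.3677 0.0839] w 0.4853 j [-0.1131  0.0544  1.8677  0.0005  1.218   0.3728]
```

>>> {"op": "step_arm", "data": {
  "deltas": [
    [0,0,0,0,0,0.05,0.6],
    [0,0,0,0,0,0.1,0.6]
  ]
}}

```text
time: 14.65
tool_pos: [0.5682, 0.0102, 0.0715]
tool_rot: [0.0, 0.881, 0.473, 0.001]
contact_force: [-0.5, 1.0, 4.9]
gripper_width: 0.484
```

```bash
python3 -c "
from h import *
st()"
```

```text
t 14.65 p [0.5682 0.0102 0.0715] yaw 56.42 z [ 0.0016  0.0003 -1.    ] F [-0.4561  0.9978  4.9214] M [0.1157 0.3178 0.0436] w 0.4839 j [-0.1132  0.0544  1.8677  0.0005  1.2179  0.4727]
```

>>> {"op": "step_arm", "data": {
  "deltas": [
    [0,0,0,0,0,0.05,0.6],
    [0,0,0,0,0,0.1,0.6]
  ]
}}

```text
time: 14.85
tool_pos: [0.5682, 0.0102, 0.0715]
tool_rot: [0.0, 0.904, 0.428, 0.001]
contact_force: [-0.5, -1.1, 5.8]
gripper_width: 0.482
```

```bash
python3 -c "
from h import *
st()"
```

```text
t 14.85 p [0.5682 0.0102 0.0715] yaw 50.69 z [ 0.0016  0.0003 -1.    ] F [-0.4699 -1.0515  5.7589] M [0.1261 0.2922 0.086 ] w 0.4824 j [-0.1132  0.0545  1.8677  0.0005  1.2179  0.5728]
```

>>> {"op": "step_arm", "data": {
  "deltas": [
    [0,0,0,0,0,0.05,0.6],
    [0,0,0,0,0,0.1,0.6]
  ]
}}

```text
time: 15.05
tool_pos: [0.5682, 0.0102, 0.0715]
tool_rot: [0.0, 0.924, 0.382, 0.001]
contact_force: [-0.3, -0.5, 5.1]
gripper_width: 0.487
```

```bash
python3 -c "
from h import *
st()"
```

```text
t 15.05 p [0.5682 0.0102 0.0715] yaw 44.96 z [ 0.0017  0.0003 -1.    ] F [-0.2666 -0.5263  5.1174] M [0.1127 0.2836 0.107 ] w 0.4871 j [-0.1132  0.0545  1.8677  0.0005  1.2178  0.6727]
```

>>> {"op": "step_arm", "data": {
  "deltas": [
    [0,0,0,0,0,0.05,0.6],
    [0,0,0,0,0,0.1,0.6]
  ]
}}

```text
time: 15.25
tool_pos: [0.5682, 0.0102, 0.0715]
tool_rot: [0.0, 0.942, 0.336, 0.001]
contact_force: [-0.9, -0.6, 4.8]
gripper_width: 0.489
```

```bash
python3 -c "
from h import *
st()"
```

```text
t 15.25 p [0.5682 0.0102 0.0715] yaw 39.23 z [ 0.0018  0.0002 -1.    ] F [-0.868  -0.5991  4.7916] M [0.1554 0.2164 0.1119] w 0.4892 j [-0.1132  0.0544  1.8677  0.0004  1.2177  0.7727]
```

>>> {"op": "step_arm", "data": {
  "deltas": [
    [0,0,0,0,0,0.05,0.6],
    [0,0,0,0,0,0.1,0.6]
  ]
}}

```text
time: 15.45
tool_pos: [0.5682, 0.0102, 0.0715]
tool_rot: [0.0, 0.958, 0.288, 0.001]
contact_force: [-1.3, -0.5, 4.5]
gripper_width: 0.486
```

```bash
python3 -c "
from h import *
st()"
```

```text
t 15.45 p [0.5682 0.0102 0.0715] yaw 33.5 z [ 0.0018  0.0002 -1.    ] F [-1.3083 -0.5057  4.4659] M [0.137  0.2316 0.1198] w 0.486 j [-0.1132  0.0545  1.8678  0.0004  1.2176  0.8727]
```

>>> {"op": "step_arm", "data": {
  "deltas": [
    [0,0,0,0,0,0.05,0.6],
    [0,0,0,0,0,0.1,0.6]
  ]
}}

```text
time: 15.65
tool_pos: [0.5682, 0.0102, 0.0715]
tool_rot: [0.0, 0.971, 0.24, 0.001]
contact_force: [-1.0, 1.3, 5.5]
gripper_width: 0.483
```

```bash
python3 -c "
from h import *
st()"
```

```text
t 15.65 p [0.5682 0.0102 0.0715] yaw 27.78 z [ 0.0019  0.0002 -1.    ] F [-0.9579  1.2859  5.5035] M [0.1345 0.1959 0.1086] w 0.4834 j [-0.1132  0.0544  1.8677  0.0004  1.2176  0.9726]
```

>>> {"op": "step_arm", "data": {
  "deltas": [
    [0,0,0,0,0,0.05,0.6],
    [0,0,0,0,0,0.1,0.6]
  ]
}}

```text
time: 15.85
tool_pos: [0.5682, 0.0102, 0.0715]
tool_rot: [0.0, 0.982, 0.191, 0.001]
contact_force: [-0.8, -0.7, 4.4]
gripper_width: 0.485
```

```bash
python3 -c "
from h import *
st()"
```

```text
t 15.85 p [0.5682 0.0102 0.0715] yaw 22.05 z [ 0.0019  0.0001 -1.    ] F [-0.7554 -0.6503  4.4056] M [0.1212 0.192  0.1549] w 0.485 j [-0.1132  0.0544  1.8677  0.0004  1.2176  1.0726]
```

>>> {"op": "step_arm", "data": {
  "deltas": [
    [0,0,0,0,0,0.05,0.6],
    [0,0,0,0,0,0.1,0.6]
  ]
}}

```text
time: 16.05
tool_pos: [0.5683, 0.0101, 0.0715]
tool_rot: [0.0, 0.99, 0.142, 0.001]
contact_force: [0.5, -0.0, 5.2]
gripper_width: 0.486
```

```bash
python3 -c "
from h import *
import cv2
st()
im=manip.grab_frame('scene')
im=im[175:235,270:340,::-1]; cv2.imwrite('pics/scene18.png',cv2.resize(im,None,fx=10,fy=10,interpolation=cv2.INTER_CUBIC))
"
```

```text
t 16.05 p [0.5683 0.0101 0.0715] yaw 16.34 z [ 0.002  0.    -1.   ] F [ 0.5195 -0.0455  5.2114] M [0.1195 0.1838 0.3218] w 0.4864 j [-0.1132  0.0544  1.8677  0.0003  1.2174  1.1724]
```

View pics/scene18.png

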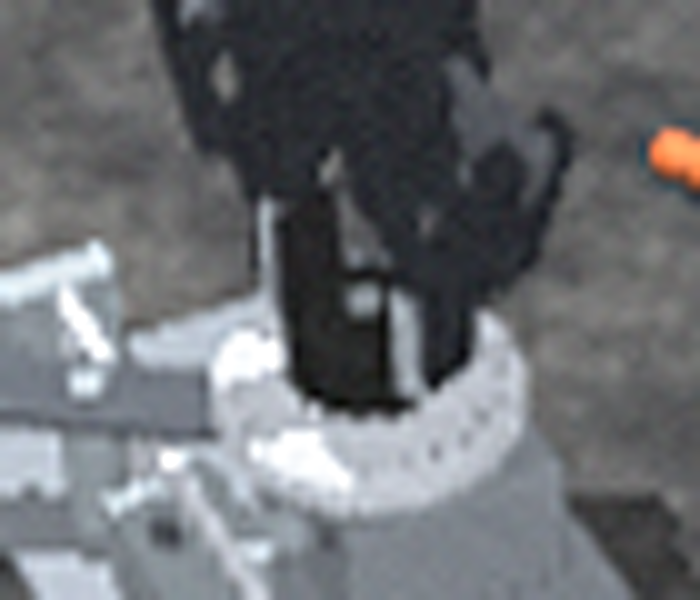

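The cam has engaged, with Mz at 0.32. I'll approach about 0.7 N m in smaller steps, averaging the readings.

>>> {"op": "step_arm", "data": {
  "deltas": [
    [0,0,0,0,0,0.04,0.6],
    [0,0,0,0,0,0.08,0.6],
    [0,0,0,0,0,0.08,0.6]
  ]
}}

```text
time: 16.4
tool_pos: [0.5683, 0.0101, 0.0715]
tool_rot: [0.0, 0.995, 0.104, 0.001]
contact_force: [0.1, -0.4, 5.6]
gripper_width: 0.491
```

```bash
python3 -c "
from h import *
st()"
```

```text
t 16.4 p [0.5683 0.0101 0.0715] yaw 11.92 z [ 0.002  -0.0001 -1.    ] F [ 0.1415 -0.4059  5.5928] M [0.0546 0.0876 0.2988] w 0.491 j [-0.1132  0.0545  1.8677  0.0002  1.2174  1.2495]
```

>>> {"op": "step_arm", "data": {
  "deltas": [
    [0,0,0,0,0,0.02,0.6],
    [0,0,0,0,0,0.04,0.6],
    [0,0,0,0,0,0.04,0.6]
  ]
}}

```text
time: 16.7
tool_pos: [0.5683, 0.0101, 0.0715]
tool_rot: [0.0, 0.996, 0.084, 0.001]
contact_force: [0.2, -0.9, 4.7]
gripper_width: 0.484
```

```bash
python3 -c "
from h import *
m=[]
for _ in range(4):
    m.append(manip.state()['ft_torque'][2]); manip.grab_frame('scene')
st(); print(m)"
```

```text
t 16.9 p [0.5683 0.0101 0.0715] yaw 9.66 z [ 0.0021 -0.0001 -1.    ] F [ 1.0154 -1.3553  5.2138] M [0.0801 0.0142 0.4717] w 0.4842 j [-0.1132  0.0545  1.8677  0.0001  1.2173  1.2889]
[np.float64(0.4098561765630602), np.float64(0.41619500393232783), np.float64(0.4152118799804309), np.float64(0.3773449008831152)]
```

>>> {"op": "step_arm", "data": {
  "deltas": [
    [0,0,0,0,0,0.03,0.6],
    [0,0,0,0,0,0.06,0.6],
    [0,0,0,0,0,0.06,0.6]
  ]
}}

```text
time: 17.2
tool_pos: [0.5683, 0.0101, 0.0715]
tool_rot: [0.0, 0.999, 0.054, 0.001]
contact_force: [0.1, -1.6, 4.8]
gripper_width: 0.485
```

```bash
cat > m.py <<'E'
from h import *
m=[];F=[]
for _ in range(4):
    s=manip.state(); m.append(s['ft_torque'][2]);F.append(s['contact_force']); manip.grab_frame('scene')
st(); print(np.array(m),np.mean(m),np.mean(F,0))
E
python3 m.py
```

```text
t 17.4 p [0.5683 0.0101 0.0715] yaw 6.25 z [ 0.0022 -0.0003 -1.    ] F [ 0.5471 -0.3727  5.6001] M [0.0885 0.0509 0.5727] w 0.4847 j [-0.1131  0.0545  1.8677 -0.0001  1.2173  1.3485]
[0.5854 0.6346 0.6408 0.5398] 0.6001499006788338 [ 0.4821 -0.8543  5.0866]
```

>>> {"op": "step_arm", "data": {
  "deltas": [
    [0,0,0,0,0,0.02,0.6],
    [0,0,0,0,0,0.04,0.6],
    [0,0,0,0,0,0.04,0.6]
  ]
}}

```text
time: 17.7
tool_pos: [0.5684, 0.0101, 0.0715]
tool_rot: [0.0, 0.999, 0.034, 0.001]
contact_force: [0.7, -0.4, 5.2]
gripper_width: 0.487
```

```bash
python3 m.py
```

```text
t 17.9 p [0.5683 0.0101 0.0715] yaw 3.96 z [ 0.0022 -0.0003 -1.    ] F [-0.252  -1.5855  5.0894] M [ 0.05   -0.0629  0.5954] w 0.4808 j [-0.1131  0.0545  1.8677 -0.0001  1.2172  1.3885]
[0.5822 0.6062 0.6215 0.6109] 0.6051672934217976 [-0.1707 -0.6444  4.9224]
```

>>> {"op": "step_arm", "data": {
  "deltas": [
    [0,0,0,0,0,0.02,0.6],
    [0,0,0,0,0,0.04,0.6],
    [0,0,0,0,0,0.04,0.6]
  ]
}}

```text
time: 18.2
tool_pos: [0.5683, 0.0101, 0.0715]
tool_rot: [0.0, 1.0, 0.015, 0.001]
contact_force: [0.2, -1.1, 4.7]
gripper_width: 0.485
```

```bash
python3 m.py
```

```text
t 18.4 p [0.5684 0.0101 0.0715] yaw 1.68 z [ 0.0022 -0.0004 -1.    ] F [ 0.4788 -0.279   4.6932] M [ 0.0447 -0.0614  0.7006] w 0.4815 j [-0.1131  0.0545  1.8677 -0.0001  1.2172  1.4284]
[0.7153 0.7357 0.6664 0.7249] 0.7105662012480438 [ 0.4422 -1.1392  4.8227]
```

Mz now averages 0.71 N m, right on target. I'll release and lift straight up.

>>> {"op": "step_arm", "data": {
  "deltas": [
    [0,0,0,0,0,0,-0.3],
    [0,0,0,0,0,0,-0.5],
    [0,0,0,0,0,0,-1],
    [0,0,0,0,0,0,-1],
    [0,0,0,0,0,0,-1]
  ]
}}

```text
time: 18.9
tool_pos: [0.5673, 0.0103, 0.0706]
tool_rot: [-0.0, 1.0, 0.013, -0.0]
contact_force: [-0.0, 0.3, -0.4]
gripper_width: 0.998
```

>>> {"op": "step_arm", "data": {
  "deltas": [
    [0,0,-0.01,0,0,0,-1],
    [0,0,-0.03,0,0,0,-1],
    [0,0,-0.06,0,0,0,-1],
    [0,0,-0.1,0,0,0,-1],
    [0,0,-0.14,0,0,0,-1],
    [0,-0.15,-0.16,0,0,0,-1],
    [0,-0.15,-0.16,0,0,0,-1],
    [0,-0.2,-0.16,0,0,0,-1],
    [0,-0.2,-0.16,0,0,0,-1],
    [0,-0.2,-0.16,0,0,0,-1],
    [0,-0.2,-0.16,0,0,0,-1]
  ]
}}

```text
time: 20.0
tool_pos: [0.562, 0.2113, 0.2318]
tool_rot: [-0.0, 1.0, 0.015, 0.001]
contact_force: [-0.7, 0.3, 0.2]
gripper_width: 0.997
```

```bash
python3 -c "
from h import *
import cv2
st()
im=manip.grab_frame('top'); cv2.imwrite('pics/top20f.png',im[:,:,::-1])
x,y=255,175;i=im[y:y+85,x:x+130,::-1]; cv2.imwrite('pics/top20.png',cv2.resize(i,None,fx=6,fy=6,interpolation=cv2.INTER_CUBIC))
im=manip.grab_frame('scene'); cv2.imwrite('pics/scene20f.png',im[:,:,::-1])
"
```

```text
t 20.0 p [0.562  0.2113 0.2318] yaw 1.67 z [ 0.0011  0.0001 -1.    ] F [-0.7094  0.3047  0.2002] M [-0.0486  0.0386  0.0131] w 0.997 j [ 0.2358 -0.0134  1.6575 -0.0002  1.4964  1.7775]
```

View pics/top20.png

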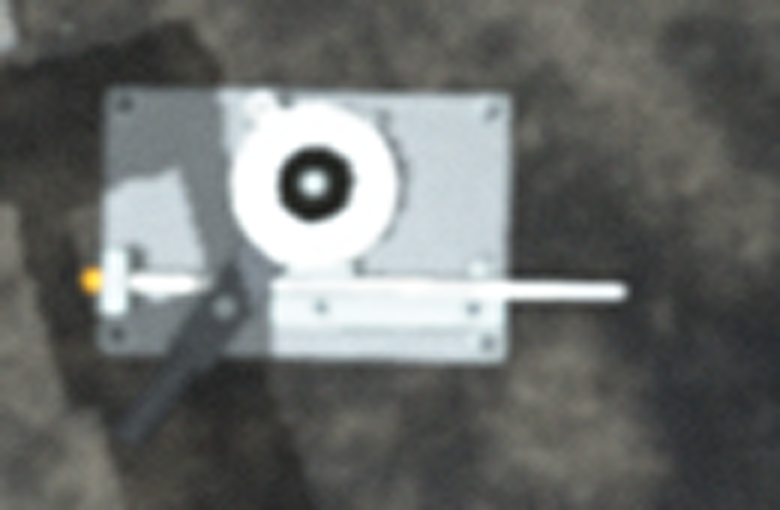

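View pics/scene20f.png

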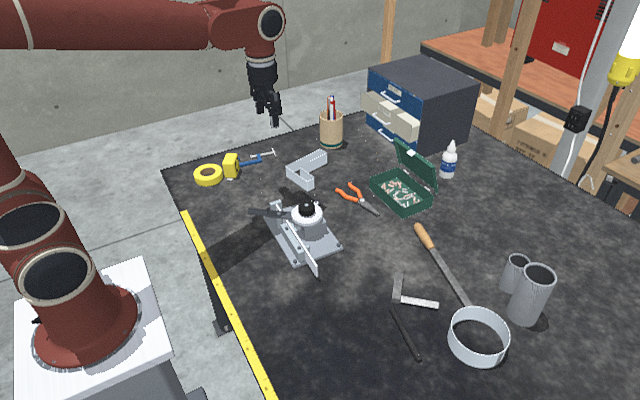

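The ring's tab is still at (262, 100) and the bar's front is still against the stop, with its rear unchanged at (627, 292). The other tools haven't moved. I'll let the arm settle, then hand in.

>>> {"op": "step_arm", "data": {
  "deltas": [
    [0,0,0,0,0,0,-1],
    [0,0,0,0,0,0,-1],
    [0,0,0,0,0,0,-1]
  ]
}}

```text
time: 20.4
tool_pos: [0.5624, 0.2092, 0.2309]
tool_rot: [-0.0, 1.0, 0.013, 0.0]
contact_force: [0.3, 0.7, -0.2]
gripper_width: 0.999
```

```bash
python3 -c "
from h import *
st(); print(manip.job_done())"
```

```text
t 20.4 p [0.5624 0.2092 0.2309] yaw 1.43 z [ 0.0001  0.0003 -1.    ] F [ 0.2986  0.6801 -0.1722] M [0.0138 0.0247 0.0139] w 0.9988 j [ 0.232  -0.0134  1.6589  0.0002  1.4959  1.7778]
the job is handed in; nothing more can be done
None
```

The bar is home against the end stop and clamped. I handed the job in at 20.4 s; no verdict was reported.

- **Bar:** I pushed the rear end with the closed fingers until the bar stopped moving, with about 6 N of push at the end stop. I then held briefly and backed off.
- **Clamp:** I turned the knob clockwise about 1.5 rad in one grasp. It ran free for roughly 1.1 rad, then the measured torque rose to about 0.71 N m, and I let go and lifted clear. The clamp force can't be read directly, so "held firmly" rests on that torque.
- **Last checks:** In the final pictures the bar's front is still against the stop and its rear end hasn't moved since the push. The ring's tab shows no visible shift, the other tools are where they were, and the arm is clear and touching nothing.

**Disagreement with the spec:** In the camera view the fingertips sat about 13–20 mm farther back than the stated geometry implies. I set the grasp height from the camera, in small force-checked steps, and gripped the knob with the tool centre point 71 mm above the table. The gripper stalled at a width of 0.48, slightly under the 0.52 expected for a 44 mm knob.

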